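Fit the slide-in backs of the desk picture frames

TASK

Finish the desk picture frames that lie face down on the assembly board, ready to be stood up: slide every loose back, hinge end first, into a frame of its own, under the side lips until it is fully home against the end rail, and turn that frame's brass button straight across the open end to lock it in. Swing the prop leg of every back out until it hits its stop, and leave the other things on the bench where they are.

Things in the scene. Friction and masses are not known exactly. Their poses are not given: they have to be found in the camera images.
- board: cork-faced plywood assembly board, 205 (x) x 470 (y) x 12 mm, fixed to the bench. Origin under its centre; +x points to the closed ends of the frames. Three equal frames lie on it side by side, 155 mm apart, all facing alike, between wooden cleats 14 mm high (lower than the frames). Any back fits any frame; with two backs one frame stays empty.
- frame1: dark wood picture frame fixed face down on the board, 156 (x) x 120 (y) x 27 mm. Origin: on its underside and centreline, level in x with its button's screw. +x is the way a back slides in, z up; it runs from x = -20 (open end, towards the robot) to 136 mm. A back slides on the floor at z = 10 mm to the end rail at x = 118 mm, so its centre is then at x = 63 mm.
- frame2: as frame1; the middle one. Of every frame: walls 86 mm apart guide the back's sides, and lips overhang them from x = 30 to 118 mm: underside at z = 19 mm, top at 27 mm, 68 mm clear between the lips. From x = -20 to 30 mm there is only the floor, no wall or lip. The mouth at x = 30 to 40 mm is flared, 96 mm wide and 4 mm higher at its start.
- frame3: as frame1; the right-hand one (-y), frame1 being the left-hand one. The glass and picture are already in; the picture's white backing sheet is part of the floor.
- button1 (a joint): brass turn button of frame1: flat bar 52 x 13 x 8 mm, its middle on a screw in the left rail at x = 0, y = 52 mm of the frame, z = 10 to 18 mm. 0: along the rail, clear of a back; 1.57 (stop): straight across the open end behind a back that is home. Grows anticlockwise from above: the end nearer the robot swings inward. Stays where left (0.03 N m).
- button2 (a joint): the same on frame2. A back that is not fully home stands in its way.
- button3 (a joint): the same on frame3.
- back1: loose white-painted wooden frame back, panel 110 (x) x 80 (y) x 6 mm, about 90 g. Origin: centre of its underside, z up on the leg side. +x points to its hinge end, which goes in first. On it, centred at x = 28 mm, stands a plain wooden hinge block 24 (x) x 18 (y) x 16 mm high, the place to grip it. May be absent (None).
- block1 (a point): centre of the top of the hinge block of back1, 22 mm above the panel's underside.
- leg1 (a joint): prop leg of back1: wooden bar 62 x 18 x 6 mm, hinged across the panel at x = 12, z = 11 mm of the back (mid-thickness), behind the block. 0: folded along the panel towards its tail (-x); grows as the free end swings up, to the stop at 1.1 rad. Starts ajar, stays where left (0.03 N m). May be absent.
- back2: loose white-painted wooden frame back, panel 110 (x) x 80 (y) x 6 mm, about 90 g. Origin: centre of its underside, z up on the leg side. +x points to its hinge end, which goes in first. On it, centred at x = 28 mm, stands a plain wooden hinge block 24 (x) x 18 (y) x 16 mm high, the place to grip it. May be absent (None).
- block2 (a point): centre of the top of the hinge block of back2, 22 mm above the panel's underside.
- leg2 (a joint): prop leg of back2: wooden bar 62 x 18 x 6 mm, hinged across the panel at x = 12, z = 11 mm of the back (mid-thickness), behind the block. 0: folded along the panel towards its tail (-x); grows as the free end swings up, to the stop at 1.1 rad. Starts ajar, stays where left (0.03 N m). May be absent.
- back3: loose white-painted wooden frame back, panel 110 (x) x 80 (y) x 6 mm, about 90 g. Origin: centre of its underside, z up on the leg side. +x points to its hinge end, which goes in first. On it, centred at x = 28 mm, stands a plain wooden hinge block 24 (x) x 18 (y) x 16 mm high, the place to grip it. May be absent (None).
- block3 (a point): centre of the top of the hinge block of back3, 22 mm above the panel's underside.
- leg3 (a joint): prop leg of back3: wooden bar 62 x 18 x 6 mm, hinged across the panel at x = 12, z = 11 mm of the back (mid-thickness), behind the block. 0: folded along the panel towards its tail (-x); grows as the free end swings up, to the stop at 1.1 rad. Starts ajar, stays where left (0.03 N m). May be absent.
- glue: bystander: glue bottle, 56 mm across, 150 mm tall. Origin: under it, near its middle.
- cup: bystander: red cup with pencils, 74 mm across, 95 mm tall (pencils to 175). Origin: under it, near its middle.
- square: bystander: try square lying flat, wooden stock 110 mm, steel blade 140 mm. Origin: under it, near its middle.
- stone: bystander: whetstone in its black holder, 70 x 190 x 28 mm. Origin: under it, near its middle.
- screwdriver: bystander: screwdriver lying flat. Origin: under it, near its middle.
- offcut1: bystander: light wood offcut, 100 x 50 x 25 mm. Origin: under it, near its middle.
- offcut2: bystander: dark wood offcut, 45 x 130 x 30 mm. Origin: under it, near its middle.
- brush: bystander: bench brush lying flat. Origin: under it, near its middle.
Mind the look-alikes: they are no part of the job. Leave any turquoise look-alike of the back1 alone.

How it is judged:
By the outcome, as a careful person would: the job done as asked, in the order asked, and still so for the second after the job is handed in, with the robot touching nothing.
Of back1, back2, back3 only 2 to 3 are there at a start; the rules pass over those that are not, and their reading is None.
At some moment in a run one of back1, back2, back3 may be knocked a few centimetres aside while the robot is not near it.
Once in a run the grip may slacken for a moment while it holds something.
It also fails if it takes over 210 s, if anything falls off the work surface, if the arm or the gripper's body presses on something with over 40 N, if the wrist force passes 120 N, or if a joint passes its speed limit or range.

ROBOT

A 7-joint arm with a two-finger parallel gripper is mounted at the origin on the work surface. World frame = base frame: x ahead of the robot, y to its left, z up, the work surface at z = 0. Lengths are in m, angles in rad, forces in N, time in s.
With the tool pointing down it reaches from about 0.425 to 1.025 m from the base axis. Payload 9.4 kg.
Tool frame: the origin (TCP) lies on the centre line of the jaws, within the pads' length; the fingertips stand 11 mm ahead of it and the grasp point (between the pads) lies 8 mm behind it; y points along the fingers, x is the direction in which the jaws open and shut, and the axes are right-handed (so a half turn about y gives the same grasp; the last joint's range is limited). The gripper opens to 85 mm and grips with 20 to 120 N. Pads are 22 mm wide; open, the fingers measure 114 mm over their backs; the gripper's body (76 mm by 85 mm) begins 54 mm behind the grasp point. The pads swing forward as they close: fully open they stand 13 mm farther back than shut.
Start: joints at [1.215, 0.599, -0.003, 1.599, 0.002, 0.943, -0.08], TCP at [0.2, -0.697, 0.242] pointing down, gripper open.
Joint ranges: [-2.57, 2.57], [-0.35, 1.97], [-1.29, 1.29], [0.11, 2.56], [-1.05, 4.19], [0.11, 1.86], [-2.63, 2.63]. Speed limits (rad/s): [2.22, 2.22, 3.01, 3.01, 3.14, 3.14, 3.14].

INTERFACE

Orientations are given as a rotation vector (axis times angle).
In Python, from workcell import state, camera, sign_off gives the robot as it stands. The module is installed in compiled form; this text tells all that it offers.
- The arm moves only by the tool arm_command, never from a script. Its argument "targets" is a list of rows, each a list of 7 numbers: the shift along the tool's x, y, z in mm, then the turn, a rotation vector about the tool's x, y, z in degrees, then the finger opening in mm, from 0 to 85.4. In form: [[dx, dy, dz, ax, ay, az, gripper], ...]. A call has 1 to 20 rows; each row shifts and turns the commanded pose from where the row before left it, along the tool's axes as they then stand; what a row does not reach is not made up. A row lasts 1/8 s, in which the tool goes at most 62.5 mm and 10.7 degrees, less where a joint would pass 70% of its speed; a pose out of reach is approached as far as the arm can. A call with a gripper value outside its range is refused whole. The fingers move at their own pace and stop on an object; "force" is the grip in N (left out, the last holds). Time passes only in rows, so rows that do not move let the fingers close. It gives the time, the measured TCP pose, the force and the opening at its end, in the units of the state.
- state(): the state, without advancing time (a new reading comes with each control period).
- camera(name): name is "scene" or "side" or "wrist"; returns a dict with "frame" (400x640x3 uint8, red, green, blue), "fx", "fy", "cx", "cy" (pixels), "rvec" (rotation vector, rad) and "tvec" (3), from world to camera coordinates, as OpenCV has them. Camera axes: x right, y down, z forward; pixel columns grow to the right and rows downward; lengths in m; the calibration is good to about 2 mm. The wrist camera is an equidistant fisheye: a pixel r from the principal point sees the ray r / f radians off the axis. A picture is of the moment at which its call begins. There is no depth.
- sign_off(): hands the job in, once; it reports no verdict.
The state is a dict: "time": time; "joint_pos": joint angles; "qvel": joint speeds; "tau": joint torques, N m; "position": TCP position; "ee_rot": TCP orientation; "wrist_force": force on the tool from outside, world axes, zero at the start; "wrist_torque": the same for the moment, N m; "grip_width": finger opening in m.
Only numpy, scipy, OpenCV 4.12 (cv2) and the standard library are available. Lean on these libraries where they do the work, as an engineer would, in place of code of your own. Each camera call takes 0.05 s, during which the arm holds its last target.

## Working session

There is one attempt and no reset: what is moved stays moved. The work goes in short steps, Python scripts to look and compute and a tool call to move; the robot and the scene stay as the last step left them, time stands still between calls to the robot, and variables do not carry over. Pictures are saved under pics/ and viewed, and the job is handed in when it is done.

Besides the shell and the picture viewer there is one more tool, called after "Request:" by a JSON object that holds its "op" and its "data". arm_command: Moves the arm, as the interface text tells. Its arguments: {"type":"object","properties":{"targets":{"type":"array","items":{"type":"array","items":{"type":"number"}}},"force":{"type":"number"}},"required":["targets"]}

```bash
mkdir -p pics
cat > h.py <<'E'
import numpy as np, cv2
from workcell import state, camera
from scipy.spatial.transform import Rotation as R
def shot(n,fn=None):
    c=camera(n)
    if fn: cv2.imwrite('pics/'+fn,c['frame'][:,:,::-1])
    return c
def ray(c,u,v,fish=False):
    Rm=R.from_rotvec(np.ravel(c['rvec'])).as_matrix(); t=np.ravel(c['tvec'])
    x=(u-c['cx'])/c['fx']; y=(v-c['cy'])/c['fy']
    if fish:
        th=np.hypot(x,y); s=np.sin(th)/th if th>1e-9 else 1
        d=np.array([x*s,y*s,np.cos(th)])
    else: d=np.array([x,y,1.])
    return -Rm.T@t, Rm.T@d
def onz(c,u,v,z,fish=False):
    o,d=ray(c,u,v,fish); return o+d*(z-o[2])/d[2]
def proj(c,P,fish=False):
    Rm=R.from_rotvec(np.ravel(c['rvec'])).as_matrix(); t=np.ravel(c['tvec'])
    p=(Rm@np.atleast_2d(P).T).T+t
    if fish:
        r=np.hypot(p[:,0],p[:,1]); th=np.arctan2(r,p[:,2]); k=th/np.maximum(r,1e-9)
        return np.c_[p[:,0]*k*c['fx']+c['cx'],p[:,1]*k*c['fy']+c['cy']]
    return np.c_[p[:,0]/p[:,2]*c['fx']+c['cx'],p[:,1]/p[:,2]*c['fy']+c['cy']]
E
python3 - <<'E'
from h import *
for n in ['scene','side','wrist']:
    c=shot(n,n+'0.png'); print(n,c['fx'],c['fy'],c['cx'],c['cy'],np.ravel(c['rvec']),np.ravel(c['tvec']), ray(c,320,200,n=='wrist'))
s=state(); print(s)
print(R.from_rotvec(s['ee_rot']).as_matrix().round(3))
E
```

```text
scene 362.5958534651913 362.5958534651913 320.4634330902779 199.10424785886107 [ 1.26372722  2.16494987 -1.02444775] [ 0.27158778 -0.23594028  1.50229463] (array([1.27446631, 0.40923441, 0.77108996]), array([-0.67058707, -0.38118454, -0.63641108]))
side 371.3247174210765 371.3247174210765 319.5762816886575 200.7667259606729 [ 0.59302059 -2.49451909  1.36098619] [0.47670848 0.17727649 0.97816249] (array([0.08217747, 0.86175108, 0.68272376]), array([ 0.39152267, -0.74757058, -0.53652008]))
wrist 309.70691628693146 309.70691628693146 321.8256076930827 196.1644686891723 [-2.32219669  1.74965426  0.24989601] [-0.72514057 -0.03589725  0.37826519] (array([ 0.26778122, -0.67828877,  0.37204783]), array([-0.28040236, -0.07243389, -0.95714568]))
{'time': 0.15, 'joint_pos': array([ 1.21530227,  0.59998873, -0.00252818,  1.59993551,  0.00183064,
        0.94290158, -0.07981713]), 'qvel': array([-0.00085451, -0.00214896,  0.00092985, -0.0018693 , -0.00067062,
       -0.00050977,  0.000895  ]), 'tau': array([ 4.53370681e-03, -7.76993322e+01,  1.56685989e+00, -2.58233875e+01,
        1.24285568e-02,  6.78637516e-03, -1.52564809e-05]), 'position': array([ 0.19940239, -0.69668854,  0.24158512]), 'ee_rot': array([-1.32766429,  1.0021692 , -1.00039425]), 'wrist_force': array([1.1935389 , 0.41912076, 0.01923368]), 'wrist_torque': array([ 0.02058892, -0.02294326,  0.00063431]), 'grip_width': 0.08513905666181622}
[[ 0.275 -0.     0.961]
 [-0.961  0.001  0.275]
 [-0.001 -1.    -0.   ]]
```

View images.

View pics/scene0.png

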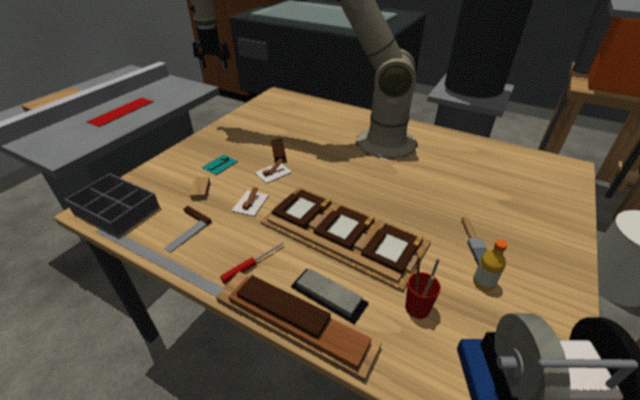

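View pics/side0.png

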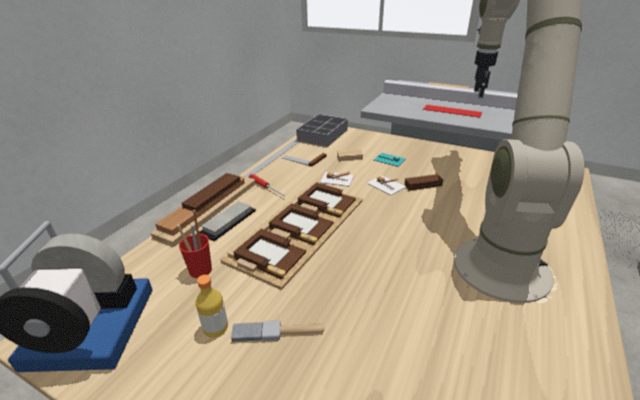

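View pics/wrist0.png

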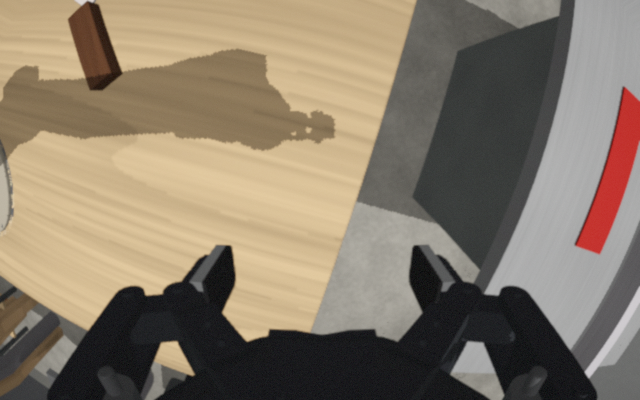

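Run:
```python
from h import *
a=cv2.imread('pics/scene0.png'); b=cv2.imread('pics/side0.png')
cv2.imwrite('pics/z1.png',cv2.resize(a[125:290,180:440],(780,495),interpolation=cv2.INTER_CUBIC))
cv2.imwrite('pics/z2.png',cv2.resize(b[140:290,210:450],(800,500),interpolation=cv2.INTER_CUBIC))
for n,pts in [('scene',[(273,173),(249,204),(220,164),(299,209),(346,227),(393,250),(428,243),(264,225),(412,282),(285,190)]),('side',[(388,185),(337,178),(390,159),(326,198),(301,222),(269,252),(363,198),(327,184),(222,260),(278,284)])]:
    c=camera(n)
    for p in pts: print(n,p,onz(c,*p,0.012)[:2].round(3))
```

```text
scene (273, 173) [ 0.425 -0.269]
scene (249, 204) [ 0.606 -0.236]
scene (220, 164) [ 0.474 -0.476]
scene (299, 209) [ 0.547 -0.082]
scene (346, 227) [0.547 0.086]
scene (393, 250) [0.566 0.243]
scene (428, 243) [0.491 0.321]
scene (264, 225) [ 0.662 -0.135]
scene (412, 282) [0.647 0.325]
scene (285, 190) [ 0.487 -0.176]
side (388, 185) [ 0.398 -0.268]
side (337, 178) [ 0.584 -0.236]
side (390, 159) [ 0.458 -0.472]
side (326, 198) [ 0.559 -0.093]
side (301, 222) [0.567 0.065]
side (269, 252) [0.576 0.228]
side (363, 198) [ 0.446 -0.148]
side (327, 184) [ 0.598 -0.18 ]
side (222, 260) [0.672 0.312]
side (278, 284) [0.488 0.32 ]
```

View pics/z1.png

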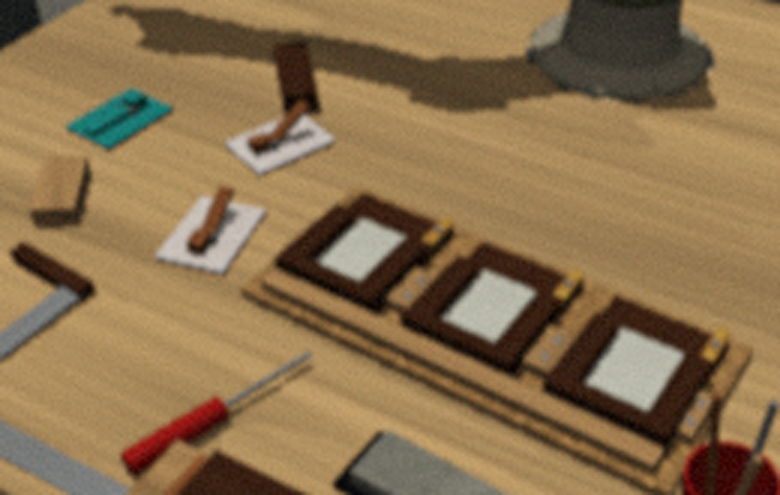

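View pics/z2.png

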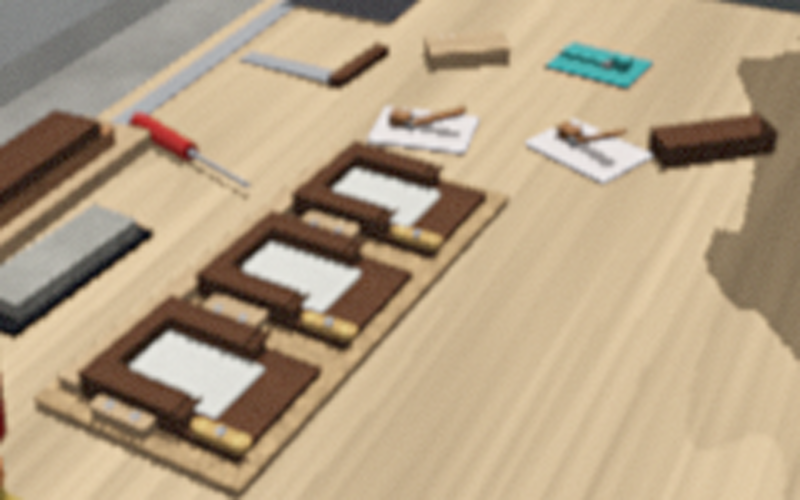

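Request:
{"op": "arm_command", "data": {"targets": [[0,-10,0,0,8,0,85],[0,-10,0,0,8,0,85],[-37,-3,21,0,0,0,85],[-37,-3,21,0,0,0,85],[-37,-3,21,0,0,0,85],[-37,-3,21,0,0,0,85],[-37,-3,21,0,0,0,85],[-37,-3,21,0,0,0,85],[-37,-3,21,0,0,0,85],[-37,-3,21,0,0,0,85],[-37,-3,21,0,0,0,85],[-37,-3,21,0,0,0,85],[-37,-3,21,0,0,0,85],[-37,-3,21,0,0,0,85],[0,0,0,0,0,0,85],[0,0,0,0,0,0,85]]}}

```text
time: 2.25
position: [0.4514, -0.2536, 0.2983]
ee_rot: [-1.209, 1.21, -1.21]
wrist_force: [0.4, 0.2, 0.6]
grip_width: 0.0852
```

Run:
```python
from h import *
s=state(); print(s['time'],s['position'],R.from_rotvec(s['ee_rot']).as_matrix().round(3),s['joint_pos'].round(2))
shot('wrist','w1.png')
```

```text
2.25 [ 0.45135636 -0.25357028  0.29827157] [[-0. -0.  1.]
 [-1. -0. -0.]
 [ 0. -1. -0.]] [ 0.41  0.28 -0.01  2.    0.    0.85 -1.17]
```

View pics/w1.png

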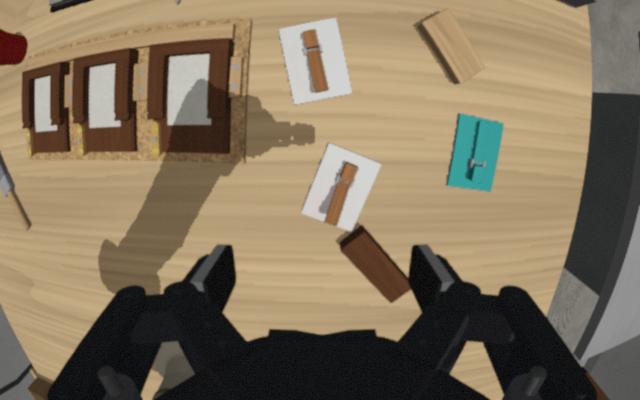

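```bash
cat >> h.py <<'E'
def backs(c,fish=True,ztop=0.006,roi=None,lo=(0.3,-0.45,0.75,-0.15)):
    f=c['frame'].astype(int); mx=f.max(2); mn=f.min(2)
    m=((mn>150)&(mx-mn<40)).astype(np.uint8)
    m=cv2.morphologyEx(m,cv2.MORPH_CLOSE,np.ones((5,5)))
    out=[]
    for k in cv2.findContours(m,cv2.RETR_EXTERNAL,cv2.CHAIN_APPROX_NONE)[0]:
        if cv2.contourArea(k)<300: continue
        h=cv2.convexHull(k).reshape(-1,2)
        W=np.array([onz(c,u,v,ztop,fish)[:2] for u,v in h])
        if np.any(np.abs(W)>2): continue
        r=cv2.minAreaRect((W*1000).astype(np.float32))
        out.append((r,cv2.boundingRect(k)))
    return m,out
E
python3 - <<'E'
from h import *
c=shot('wrist')
m,o=backs(c)
for r,b in o: print(np.round(r[0],1),np.round(r[1],1),round(r[2],1),b)
f=c['frame'][:,:,::-1]
cv2.imwrite('pics/w1b.png',cv2.resize(f[0:250,260:400],(448,800))[:600] if 0 else cv2.resize(f[10:240,270:400],(339,600),interpolation=cv2.INTER_CUBIC))
E
```

```text
[ 411.1 -280.8] [ 80.8 111. ] 68.4 (301, 143, 80, 88)
[578.1 256.3] [ 69.5 100.7] 86.4 (35, 77, 22, 55)
[568.3  96.2] [ 68.7 101. ] 86.6 (89, 64, 31, 64)
[559.1 -61.4] [ 63.5 100.8] 86.5 (167, 54, 42, 71)
[ 590.3 -245.1] [110.6  80.8] 11.3 (278, 17, 74, 88)
```

View pics/w1b.png

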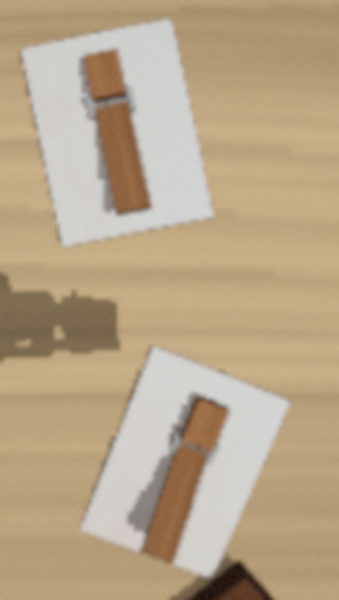

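Request:
{"op": "arm_command", "data": {"targets": [[-35,0,1,0,0,0,85],[-35,0,1,0,0,0,85],[-35,0,1,0,0,0,85],[-35,0,1,0,0,0,85],[-35,0,1,0,0,0,85],[-35,0,1,0,0,0,85],[-35,0,1,0,0,0,85],[-35,0,1,0,0,0,85],[0,0,0,0,0,0,85],[0,0,0,0,0,0,85]]}}

```text
time: 3.6
position: [0.4598, 0.0256, 0.2982]
ee_rot: [-1.209, 1.211, -1.211]
wrist_force: [-0.1, -1.0, -0.1]
grip_width: 0.0851
```

Run:
```python
from h import *
s=state(); print(s['time'],s['position'])
c=shot('wrist','w2.png')
m,o=backs(c,ztop=0.022)
for r,b in o: print(np.round(r[0],1),np.round(r[1],1),round(r[2],1),b)
f=c['frame'][:,:,::-1]
cv2.imwrite('pics/w2b.png',cv2.resize(f[20:230,140:480],None,fx=2.35,fy=2.35,interpolation=cv2.INTER_CUBIC))
```

```text
3.6 [0.45977349 0.02555192 0.29815022]
[ 415.6 -268.4] [ 77.7 106.4] 68.6 (478, 154, 61, 77)
[557.4 -71.4] [66.6 97.9] 86.9 (368, 53, 52, 77)
[576.3 241.1] [60.  97.9] 87.0 (150, 50, 38, 70)
[566.5  83.8] [65.2 97.9] 87.8 (252, 47, 51, 74)
[ 588.2 -234.1] [106.4  77.3] 11.2 (473, 44, 52, 75)
```

View pics/w2.png

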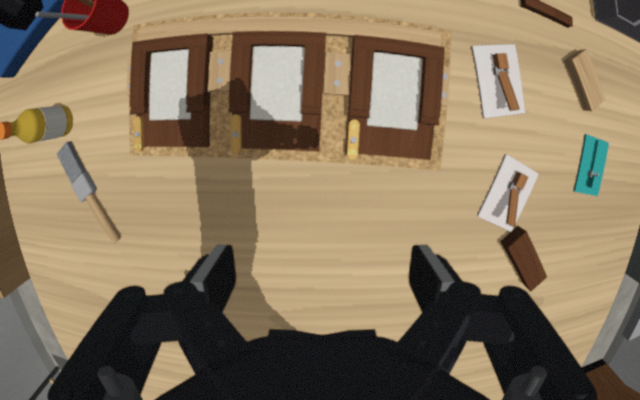

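View pics/w2b.png

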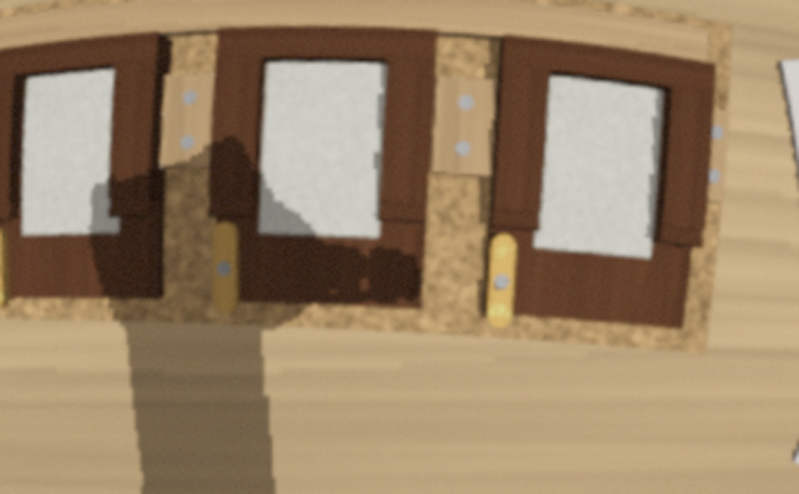

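```bash
cat >> h.py <<'E'
def buttons(c,fish=True,z=0.030):
    hsv=cv2.cvtColor(c['frame'],cv2.COLOR_RGB2HSV)
    m=cv2.inRange(hsv,(18,120,70),(32,255,255))
    out=[]
    for k in cv2.findContours(m,cv2.RETR_EXTERNAL,cv2.CHAIN_APPROX_NONE)[0]:
        if cv2.contourArea(k)<60: continue
        W=np.array([onz(c,u,v,z,fish)[:2] for u,v in k.reshape(-1,2)])
        if np.any(np.abs(W)>2): continue
        out.append((cv2.minAreaRect((W*1000).astype(np.float32)),cv2.boundingRect(k)))
    return out
E
python3 - <<'E'
from h import *
c=shot('wrist')
for r,b in buttons(c): print(np.round(r[0],1),np.round(r[1],1),round(r[2],1),b)
P=lambda x,y:(140+(x+.5)/2.35-.5,20+(y+.5)/2.35-.5)
for n,p,z in [('screw3',(502,281),.031),('screw2',(223,268),.031),('f3 floor near R',(683,327),.022),('f3 floor near L',(516,315),.022),('f3 top far L',(503,38),.039),('f3 top far R',(713,68),.039),('f2 far L',(219,31),.039),('f2 far R',(434,33),.039),('f2 near R',(420,307),.022),('f2 near L',(240,301),.022)]:
    print(n,(onz(c,*P(*p),z,True)[:2]*1000).round(1))
E
```

```text
[492.1 -15.2] [16.  52.4] 88.7 (346, 119, 14, 41)
[510.8 291.4] [17.1 51.7] 87.7 (133, 116, 11, 36)
[500.2 139.4] [18. 52.] 87.6 (228, 115, 14, 40)
[551.2 573.3] [124.1  63.7] 89.9 (10, 109, 35, 35)
[547.9 444.7] [27.9 50. ] 89.9 (61, 106, 12, 30)
screw3 [491.9 -16.2]
screw2 [501.4 138.9]
f3 floor near R [ 466.5 -125.7]
f3 floor near L [471.8 -25.4]
f3 top far L [625.2 -15.6]
f3 top far R [ 617.4 -133.6]
f2 far L [634.6 137.2]
f2 far R [627.4  20.9]
f2 near R [476.2  28.9]
f2 near L [481.3 132.1]
```

Request:
{"op": "arm_command", "data": {"targets": [[33,8,12,0,0,0,85],[33,8,12,0,0,0,85],[33,8,12,0,0,0,85],[33,8,12,0,0,0,85],[33,8,12,0,0,0,85],[33,8,12,0,0,0,85],[33,8,12,0,0,0,85],[33,8,12,0,0,0,85],[0,0,0,0,-5.5,0,60],[0,0,0,0,-5.5,0,60],[0,0,0,0,0,0,60],[0,0,0,0,0,0,60]]}}

```text
time: 5.2
position: [0.5554, -0.2379, 0.2342]
ee_rot: [-1.293, 1.069, -1.069]
wrist_force: [0.3, -0.8, 0.4]
grip_width: 0.0601
```

Run:
```python
from h import *
s=state(); print(s['time'],s['position'])
c=shot('wrist','w3.png')
m,o=backs(c)
for r,b in o: print(np.round(r[0],1),np.round(r[1],1),round(r[2],1),b)
```

```text
5.2 [ 0.55535483 -0.23785529  0.23424328]
[  310.3 -1068.6] [324.8 137. ] 0.3 (582, 276, 58, 105)
[ 411.6 -280.8] [ 80.6 110.9] 68.5 (287, 234, 93, 84)
[ 590.9 -245.1] [110.4  80.3] 11.3 (298, 94, 70, 94)
[563.5  97.5] [ 70.  100.8] 86.5 (72, 89, 33, 76)
[573.  261.6] [ 66.8 102.7] 89.6 (17, 82, 21, 64)
[ 767.2 -312.3] [27.5 46. ] 84.9 (402, 0, 29, 33)
```

View pics/w3.png

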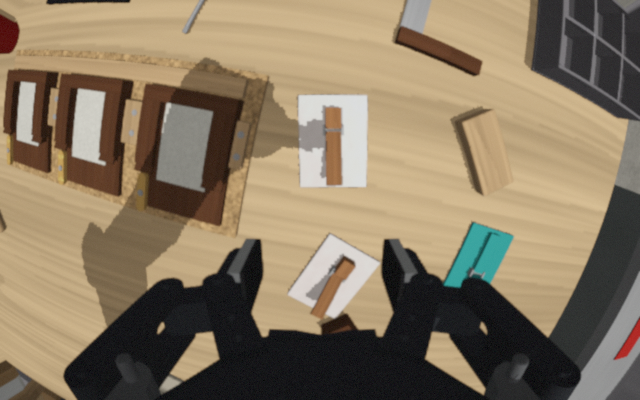

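Request:
{"op": "arm_command", "data": {"targets": [[3.5,20,15.4,0,0,0,40],[3.5,20,15.4,0,0,0,40],[3.5,20,15.4,0,0,0,40],[3.5,20,15.4,0,0,0,40],[0,25,0,0,0,0,40],[0,25,0,0,0,0,40],[0,25,0,0,0,0,40],[0,0,0,0,0,0,40],[0,0,0,0,0,0,40]]}}

```text
time: 6.38
position: [0.6193, -0.2393, 0.0801]
ee_rot: [-1.293, 1.067, -1.068]
wrist_force: [0.4, -0.9, 1.0]
grip_width: 0.0399
```

Run:
```python
from h import *
s=state(); print(s['time'],s['position'])
c=shot('wrist','w4.png'); shot('side','s4.png')
```

```text
6.375 [ 0.61929915 -0.23931413  0.08008109]
```

View pics/w4.png

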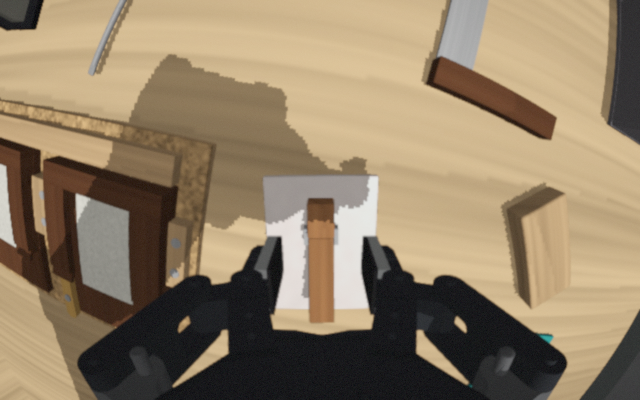

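Request:
{"op": "arm_command", "data": {"targets": [[0,15,0,0,0,0,36],[0,15,0,0,0,0,36],[0,10,0,0,0,0,36],[0,10,0,0,0,0,36],[0,9,0,0,0,0,36],[0,0,0,0,0,0,36]]}}

```text
time: 7.22
position: [0.6185, -0.239, 0.0194]
ee_rot: [-1.294, 1.068, -1.066]
wrist_force: [-0.0, 0.4, 1.1]
grip_width: 0.0355
```

Request:
{"op": "arm_command", "data": {"targets": [[0,0,0,0,0,0,10],[0,0,0,0,0,0,10],[0,0,0,0,0,0,10],[0,0,0,0,0,0,10],[0,0,0,0,0,0,10]], "force": 50}}

```text
time: 7.85
position: [0.6191, -0.2392, 0.0207]
ee_rot: [-1.293, 1.066, -1.067]
wrist_force: [0.5, 0.9, 4.1]
grip_width: 0.0164
```

Run:
```python
from h import *
s=state(); print(s['time'],s['position'],s['wrist_force'],s['grip_width'])
c=shot('wrist','w5.png'); f=c['frame'][:,:,::-1]
cv2.imwrite('pics/w5b.png',cv2.resize(f[150:350,220:420],(700,600)*1 if 0 else (600,600)))
```

```text
7.85 [ 0.61912257 -0.23924513  0.02066325] [0.51787631 0.8580496  4.14203922] 0.01642014366892422
```

View pics/w5b.png

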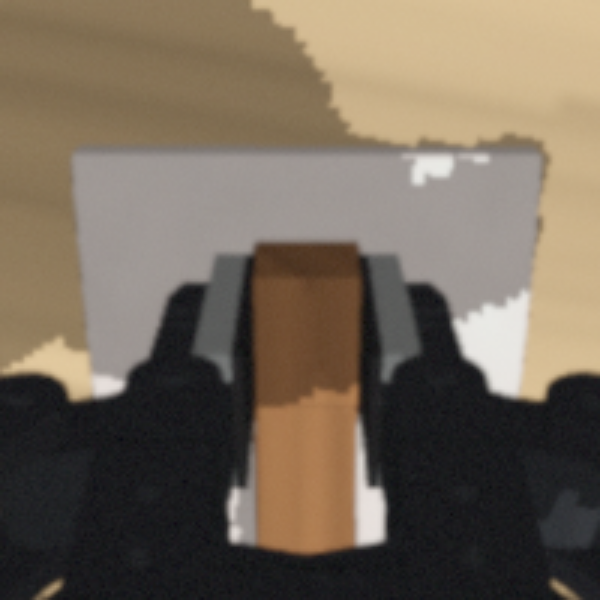

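Request:
{"op": "arm_command", "data": {"targets": [[0,-10,0,0,0,0,10],[0,-20,0,0,0,0,10],[0,-25,0,0,0,0,10],[0,-25,0,0,7.25,0,10],[0,0,0,0,7.25,0,10],[-23,0,-11,0,0,0,10],[-23,0,-11,0,0,0,10],[-23,0,-11,0,0,0,10],[-23,0,-11,0,0,0,10],[-23,0,-11,0,0,0,10],[-23,0,-11,0,0,0,10],[-23,0,-11,0,0,0,10],[-23,0,-11,0,0,0,10],[-23,0,-11,0,0,0,10],[-23,0,-11,0,0,0,10],[-23,0,-11,0,0,0,10],[-23,0,-11,0,0,0,10],[-23,0,-11,0,0,0,10],[0,0,0,0,0,0,10],[0,0,0,0,0,0,10]], "force": 60}}

```text
time: 10.4
position: [0.4949, 0.0677, 0.101]
ee_rot: [-1.179, 1.254, -1.255]
wrist_force: [0.7, 0.3, -1.8]
grip_width: 0.0165
```

Run:
```python
from h import *
s=state(); print(s['time'],s['position'],s['wrist_force'],s['grip_width'],R.from_rotvec(s['ee_rot']).as_matrix().round(3))
c=shot('wrist','w6.png'); shot('side','s6.png')
```

```text
10.4 [0.49494807 0.06773312 0.10097973] [ 0.74008787  0.32788461 -1.77311355] 0.016545344434787723 [[-0.062  0.001  0.998]
 [-0.998  0.    -0.062]
 [-0.    -1.     0.001]]
```

View pics/w6.png

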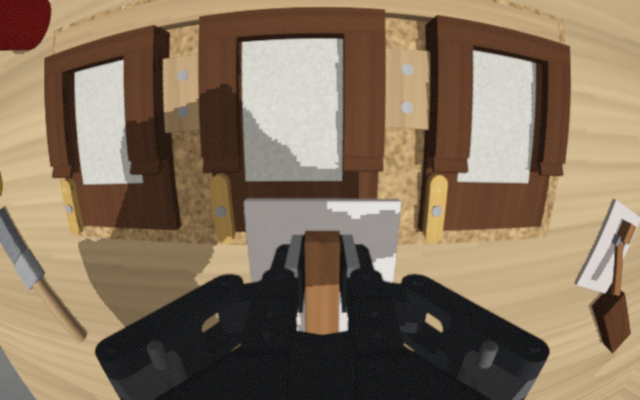

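View pics/s6.png

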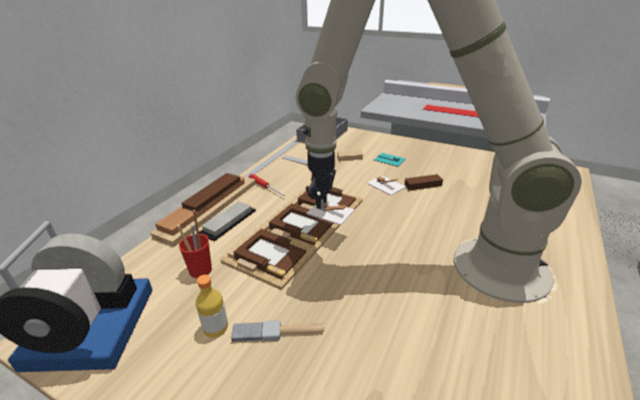

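Run:
```python
from h import *
c=camera('wrist'); f=c['frame'][:,:,::-1]
cv2.imwrite('pics/w6b.png',cv2.resize(f[0:240,190:450],(780,720),interpolation=cv2.INTER_CUBIC)[:600])
cv2.imwrite('pics/w6c.png',cv2.resize(f[150:290,190:450],(780,420),interpolation=cv2.INTER_CUBIC))
for r,b in buttons(c): print(np.round(r[0],1),np.round(r[1],1),round(r[2],1),b)
```

```text
[511.4 288.7] [19.8 51.5] 87.3 (61, 179, 22, 56)
[493.  -14.4] [16.3 51.7] 87.0 (422, 174, 26, 69)
[502.3 138.7] [17.6 51.9] 87.9 (208, 174, 27, 70)
```

View pics/w6b.png

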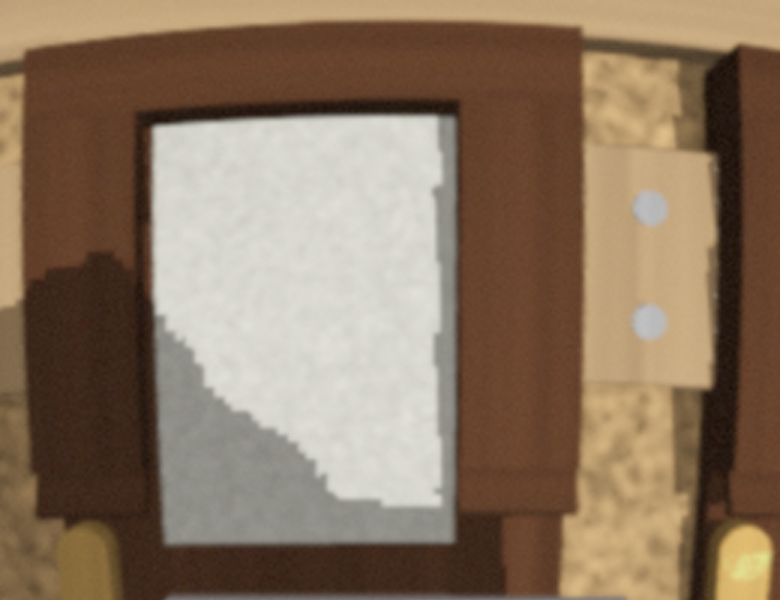

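View pics/w6c.png

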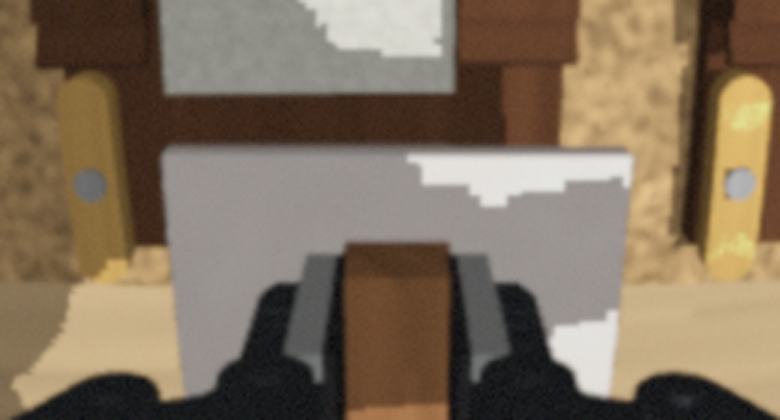

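Run:
```python
from h import *
c=camera('wrist')
P=lambda x,y:(190+(x+.5)/3-.5,(y+.5)/3-.5)
Q=lambda x,y:(190+(x+.5)/3-.5,150+(y+.5)/3-.5)
l=[]
for p,fr in [((38,517),(30,60)),((577,514),(30,-60)),((25,50),(136,60)),((582,29),(136,-60)),((137,113),(118,34)),((460,102),(118,-34)),((460,514),(30,-34))]:
    w=onz(c,*P(*p),.039,True)[:2]*1000; l.append((w,fr)); print(fr,w.round(1))
for p,fr in [((90,185),(0,52)),((740,184),(0,-103))]:
    w=onz(c,*Q(*p),.031,True)[:2]*1000; l.append((w,fr)); print(fr,w.round(1))
W=np.array([a for a,_ in l]); F=np.array([b for _,b in l],float)
M,_=cv2.estimateAffinePartial2D(F,W); print(M.round(4), np.degrees(np.arctan2(M[1,0],M[0,0])))
# rigid
Fc=F-F.mean(0);Wc=W-W.mean(0)
a=np.arctan2((Fc[:,0]*Wc[:,1]-Fc[:,1]*Wc[:,0]).sum(),(Fc*Wc).sum()); Rr=np.array([[np.cos(a),-np.sin(a)],[np.sin(a),np.cos(a)]])
t=W.mean(0)-Rr@F.mean(0); print('rigid',np.degrees(a),t, (W-(F@Rr.T+t)).round(1).tolist())
s=state();z=s['position'][2]-.0207+.006
for p in [(163,148),(632,150),(182,390),(616,390)]: print((onz(c,*Q(*p),z,True)*1000).round(1))
print(s['position'])
```

```text
(30, 60) [532.1 143.8]
(30, -60) [524.7  25.9]
(136, 60) [636.5 138. ]
(136, -60) [629.   19.4]
(118, 34) [617.1 113. ]
(118, -34) [612.8  46. ]
(30, -34) [526.1  51. ]
(0, 52) [501.5 138.6]
(0, -103) [492.  -15.5]
[[ 9.883000e-01  6.070000e-02  4.984413e+02]
 [-6.070000e-02  9.883000e-01  8.671020e+01]] -3.51517529142475
rigid -3.5151727134148505 [497.79293509  86.84339899] [[0.7, -1.1], [0.7, 0.8], [-0.7, -0.4], [-0.9, 0.7], [-0.6, -0.6], [-0.7, 0.4], [0.5, -0.1], [0.5, -0.2], [0.5, 0.4]]
[524.8 103.6  85.7]
[519.6  25.4  85.7]
[478.2 107.2  85.7]
[473.1  27.   85.7]
[0.49478648 0.06725096 0.10042663]
```

Request:
{"op": "arm_command", "data": {"targets": [[-10,0,-3,0,0,0,10],[-10.8,0,-2.7,0,0,0,10],[0,15,0,0,0,0,10],[0,15,0,0,0,0,10],[0,12,0,0,0,0,10],[0,8,0,0,0,0,10],[0,2,0,0,0,0,10],[0,0,0,0,0,0,10],[0,0,0,0,0,0,10]]}}

```text
time: 11.72
position: [0.4903, 0.0892, 0.0486]
ee_rot: [-1.179, 1.254, -1.255]
wrist_force: [-0.0, 0.2, -0.5]
grip_width: 0.0161
```

Run:
```python
from h import *
s=state(); print(s['time'],s['position'],s['wrist_force'],s['grip_width'])
c=shot('wrist','w7.png'); f=c['frame'][:,:,::-1]
cv2.imwrite('pics/w7b.png',cv2.resize(f[100:320,180:460],(763,600),interpolation=cv2.INTER_CUBIC))
```

```text
11.725 [0.49027432 0.08917063 0.04859322] [-0.04883049  0.20884598 -0.49327571] 0.01614209002396914
```

View pics/w7b.png

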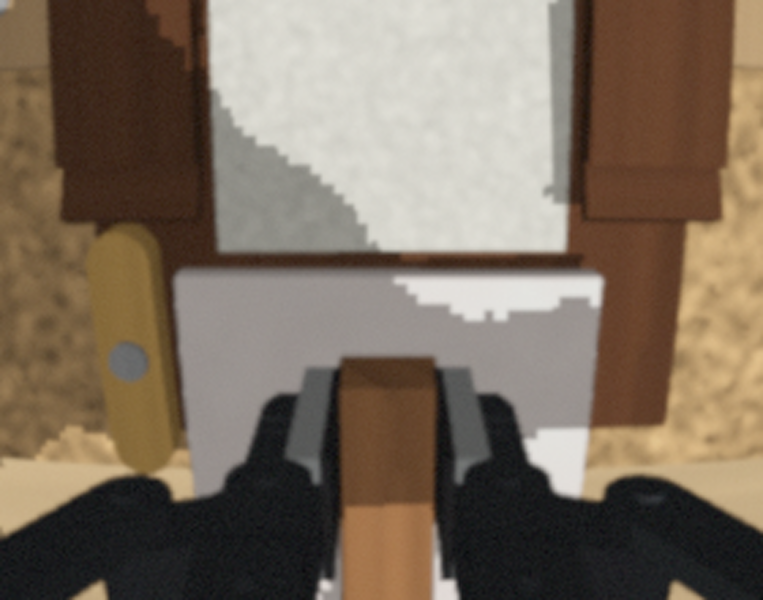

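```bash
cat > fit.py <<'E'
from h import *
a=np.radians(-3.515); Rr=np.array([[np.cos(a),-np.sin(a)],[np.sin(a),np.cos(a)]])
F2=np.array([497.8,86.8]); F3=F2-Rr@[0,155.]
def loc(w,F=F2): return Rr.T@(np.asarray(w)[:2]-F)
E
python3 - <<'E'
from fit import *
c=camera('wrist')
k=600/220
P=lambda x,y:(180+(x+.5)/k-.5,100+(y+.5)/k-.5)
for p,z in [((62,220),39),((720,220),39),((205,220),39),((587,220),39),((174,270),33.9),((602,272),33.9),((193,495),33.9),((583,495),33.9),((128,362),31)]:
    print(p,loc(onz(c,*P(*p),z/1000,True)*1000).round(1))
print(loc(state()['position'][:2]*1000))
E
```

```text
(62, 220) [31.  59.5]
(720, 220) [ 31.  -58.6]
(205, 220) [30.7 32.7]
(587, 220) [ 30.7 -33.5]
(174, 270) [20.2 40.3]
(602, 272) [ 19.8 -38.2]
(193, 495) [-27.8  40.9]
(583, 495) [-27.8 -38.7]
(128, 362) [ 0.4 52.1]
[-7.65989781  1.92178645]
```

Request:
{"op": "arm_command", "data": {"targets": [[1,2.5,0,0,0,0,10],[0,2,0,0,0,0,10],[0,0,5,0,0,0,10],[0,0,5,0,0,0,10],[0,0,6,0,0,0,10],[0,0,6,0,0,0,10],[0,0,6,0,0,0,10],[0,0,0,0,0,0,10]]}}

```text
time: 12.82
position: [0.5186, 0.0864, 0.0438]
ee_rot: [-1.179, 1.254, -1.255]
wrist_force: [0.4, -0.4, -0.8]
grip_width: 0.0166
```

Run:
```python
from fit import *
s=state(); print(s['time'],s['position'],s['wrist_force'],s['wrist_torque'],s['grip_width'],loc(s['position']*1000))
c=shot('wrist','w8.png'); f=c['frame'][:,:,::-1]
cv2.imwrite('pics/w8b.png',cv2.resize(f[100:320,180:460],(763,600),interpolation=cv2.INTER_CUBIC))
```

```text
12.825 [0.51861301 0.0863954  0.04375798] [ 0.43398495 -0.38468648 -0.82639463] [ 0.04075083 -0.02043388  0.0005848 ] 0.016598248238410905 [20.7986616  0.8722003]
```

View pics/w8b.png

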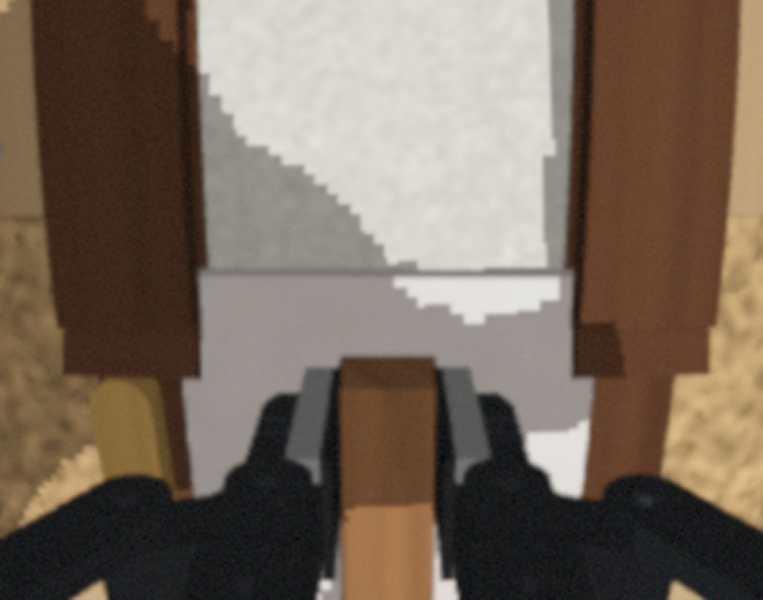

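Request:
{"op": "arm_command", "data": {"targets": [[0,0,8,0,0,0,10],[0,0,8,0,0,0,10],[0,0,8,0,0,0,10],[0,0,8,0,0,0,10],[0,0,8,0,0,0,10],[0,0,8,0,0,0,10],[0,0,8,0,0,0,10],[0,0,8,0,0,0,10],[0,0,0,0,0,0,10],[0,0,0,0,0,0,10]]}}

```text
time: 14.12
position: [0.5815, 0.0825, 0.0437]
ee_rot: [-1.18, 1.255, -1.254]
wrist_force: [0.1, 0.1, -1.8]
grip_width: 0.0166
```

Request:
{"op": "arm_command", "data": {"targets": [[0,0,3,0,0,0,10],[0,0,3,0,0,0,10],[0,0,0,0,0,0,10]]}}

```text
time: 14.5
position: [0.5882, 0.0821, 0.0438]
ee_rot: [-1.179, 1.254, -1.255]
wrist_force: [-1.0, 0.6, -1.2]
grip_width: 0.0163
```

Run:
```python
from fit import *
s=state(); print(s['time'],s['position'],s['wrist_force'],s['wrist_torque'],s['grip_width'],loc(s['position']*1000))
c=shot('wrist','w9.png')
```

```text
14.5 [0.58815994 0.08211968 0.0437897 ] [-0.96772457  0.64294211 -1.16956036] [ 0.03694892 -0.05331731  0.00631929] 0.016295422805707862 [90.4769017   0.86843493]
```

View pics/w9.png

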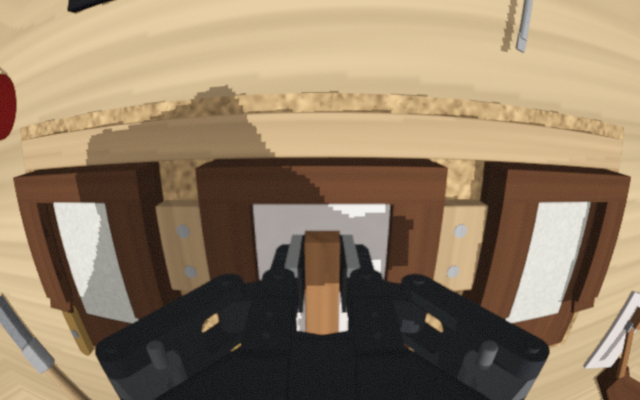

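Request:
{"op": "arm_command", "data": {"targets": [[0,0,1,0,0,0,10],[0,0,0,0,0,0,10]]}}

```text
time: 14.8
position: [0.5889, 0.0821, 0.0438]
ee_rot: [-1.18, 1.254, -1.254]
wrist_force: [0.8, 0.2, -2.0]
grip_width: 0.016
```

Request:
{"op": "arm_command", "data": {"targets": [[0,0,1,0,0,0,10],[0,0,0,0,0,0,10]]}}

```text
time: 15.05
position: [0.5896, 0.082, 0.0437]
ee_rot: [-1.18, 1.255, -1.254]
wrist_force: [-0.9, 0.1, -1.0]
grip_width: 0.0159
```

Request:
{"op": "arm_command", "data": {"targets": [[0,0,1,0,0,0,10],[0,0,0,0,0,0,10]]}}

```text
time: 15.3
position: [0.5897, 0.0819, 0.0436]
ee_rot: [-1.181, 1.256, -1.253]
wrist_force: [-5.1, 0.4, 0.8]
grip_width: 0.0162
```

Request:
{"op": "arm_command", "data": {"targets": [[0,0.7,1,0,0,0,10],[0,0.3,1,0,0,0,10],[0,0,0,0,0,0,10]]}}

```text
time: 15.68
position: [0.5898, 0.0819, 0.0427]
ee_rot: [-1.184, 1.258, -1.252]
wrist_force: [-10.6, 1.1, 7.8]
grip_width: 0.0163
```

Run:
```python
from fit import *
s=state(); print(s['time'],s['position'],s['wrist_force'],s['wrist_torque'],s['grip_width'],loc(s['position']*1000))
shot('wrist','w10.png'); c=shot('side','s10.png'); f=c['frame'][:,:,::-1]
cv2.imwrite('pics/s10b.png',cv2.resize(f[170:270,240:380],(800,571),interpolation=cv2.INTER_CUBIC))
```

```text
15.675 [0.58975492 0.08189849 0.04266672] [-10.58543555   1.06662575   7.75746823] [0.21168615 2.27040311 0.13603263] 0.016305921757096456 [92.08244016  0.74545042]
```

View pics/s10b.png

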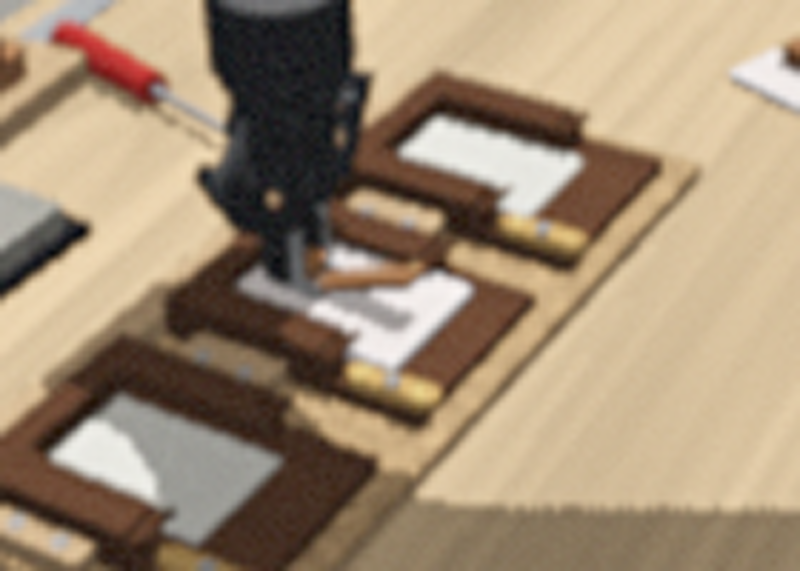

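Request:
{"op": "arm_command", "data": {"targets": [[0,-0.5,-2,0,0,0,10],[0,0,0,0,0,0,30],[0,0,0,0,0,0,30],[0,-8,0,0,0,0,30],[0,-30,0,0,0,0,30],[0,-40,0,0,0,0,30],[-10,-20,-25,0,0,0,0],[-10,0,-25,0,0,0,0],[-10,0,-25,0,0,0,0],[-10,0,-25,0,0,0,0],[-10,0,-25,0,0,0,0],[-10,0,-25,0,0,0,0],[0,0,0,0,0,0,0],[0,0,0,0,0,0,0]]}}

```text
time: 17.52
position: [0.4458, 0.1512, 0.1418]
ee_rot: [-1.178, 1.253, -1.255]
wrist_force: [-0.4, 0.3, 0.2]
grip_width: -0.0002
```

Run:
```python
from fit import *
s=state(); print(s['time'],s['position'],s['wrist_force'],s['grip_width'],loc(s['position']*1000))
c=shot('wrist','w11.png')
for r,b in buttons(c): print(np.round(r[0],1),np.round(r[1],1),round(r[2],1),b,loc(r[0]).round(1))
```

```text
17.525 [0.44578479 0.15115323 0.14175797] [-0.41970028  0.26135911  0.18125336] -0.0001611910244941027 [-55.86284484  61.04312253]
[550.3 536.5] [23.5 61.3] 75.0 (0, 109, 9, 49) [ 24.8 452. ]
[492.5 -13. ] [19.1 51.1] 88.5 (494, 107, 20, 58) [   0.9 -100. ]
[510.3 292. ] [19.  52.2] 86.6 (145, 106, 21, 60) [-1.000e-01  2.056e+02]
[545.1 442.3] [31.1 50.4] 85.6 (35, 103, 18, 46) [ 25.4 357.7]
[501.  139.5] [15. 53.] 89.2 (321, 95, 22, 68) [-0.  52.8]
```

View pics/w11.png

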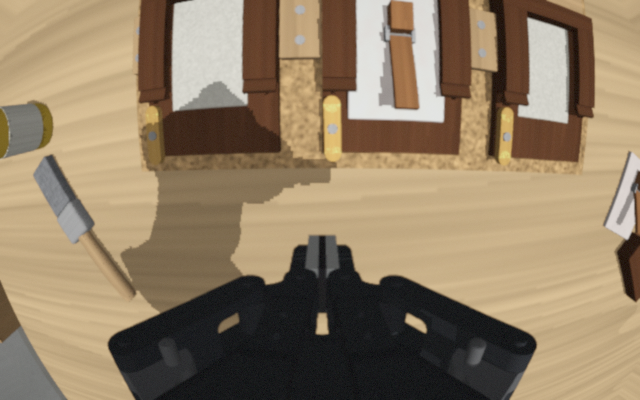

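Request:
{"op": "arm_command", "data": {"targets": [[-11,20,13,0,0,0,0],[0,20,13,0,0,0,0],[0,20,14,0,0,0,0],[0,20,0,0,0,0,0],[0,12,0,0,0,0,0],[0,8,0,0,0,0,0],[0,3,0,0,0,0,0],[0,0,0,0,0,0,0]]}}

```text
time: 18.58
position: [0.4855, 0.1596, 0.0385]
ee_rot: [-1.179, 1.254, -1.254]
wrist_force: [-0.2, 0.0, 1.2]
grip_width: -0.0003
```

Run:
```python
from fit import *
s=state(); print(s['time'],s['position'],s['wrist_force'],s['grip_width'],loc(s['position']*1000))
c=shot('wrist','w12.png'); print(loc(onz(c,396,122,.028,True)*1000))
c=shot('side','s12.png'); f=c['frame'][:,:,::-1]
cv2.imwrite('pics/s12b.png',cv2.resize(f[180:290,240:380],(764,600),interpolation=cv2.INTER_CUBIC))
```

```text
18.575 [0.48553345 0.15964086 0.038485  ] [-0.22906713  0.03761224  1.20327887] -0.0003440394363039934 [-16.70933564  71.95177149]
[49.10242091 37.03244847]
```

View pics/w12.png

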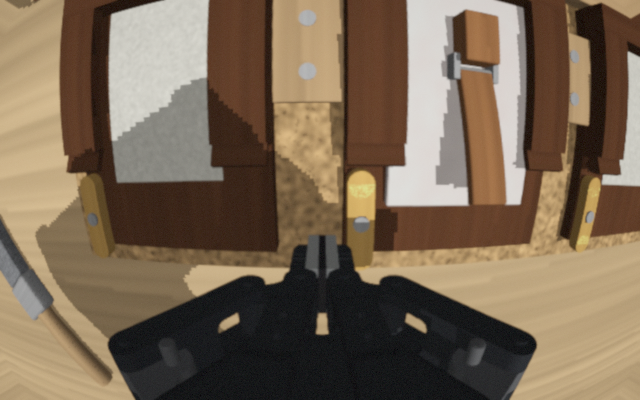

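View pics/s12b.png

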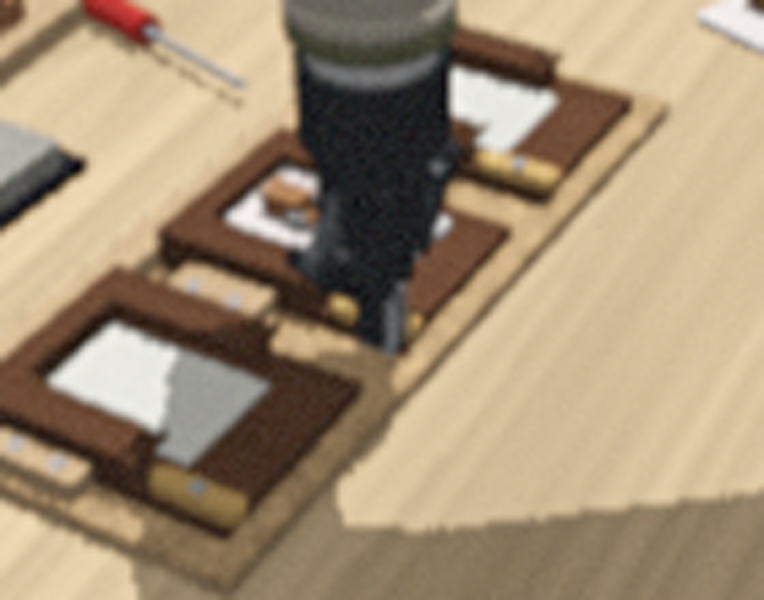

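Request:
{"op": "arm_command", "data": {"targets": [[0,0,-7,0,0,0,0],[5,0,0,0,0,0,0],[5,0,0,0,0,0,0],[5,0,0,0,0,0,0],[5,0,0,0,0,0,0],[5,0,0,0,0,0,0],[5,0,0,0,0,0,0],[5,0,0,0,0,0,0],[2,0,0,0,0,0,0],[0,0,0,0,0,0,0]]}}

```text
time: 19.92
position: [0.4761, 0.1226, 0.0382]
ee_rot: [-1.18, 1.255, -1.255]
wrist_force: [-1.3, 0.5, -0.1]
grip_width: 0.0002
```

Run:
```python
from fit import *
s=state(); print(s['time'],s['position'],s['wrist_force'],s['grip_width'],loc(s['position']*1000))
c=shot('wrist','w13.png'); print(loc(onz(c,396,122,.028,True)*1000))
c=shot('side','s13.png'); f=c['frame'][:,:,::-1]
cv2.imwrite('pics/s13b.png',cv2.resize(f[180:290,240:380],(764,600),interpolation=cv2.INTER_CUBIC))
```

```text
19.925 [0.47607885 0.12260526 0.03824472] [-1.30064881  0.48347527 -0.06475065] 0.00017774261922498346 [-23.87550795  34.40618448]
[41.94825069 -0.47615808]
```

View pics/w13.png

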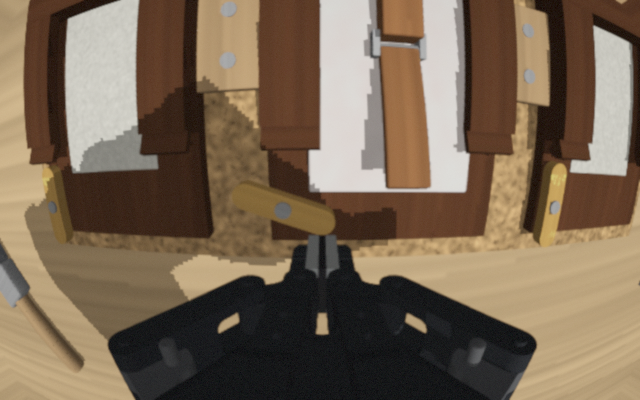

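View pics/s13b.png

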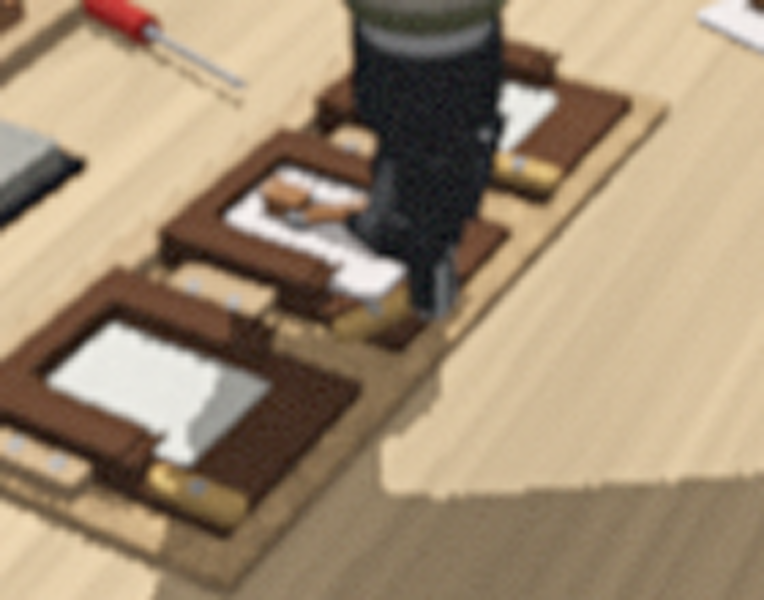

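Request:
{"op": "arm_command", "data": {"targets": [[0,0,3,0,0,0,0],[0,0,3,0,0,0,0],[0,0,1,0,0,0,0],[0,0,0,0,0,0,0]]}}

```text
time: 20.52
position: [0.4825, 0.1223, 0.0381]
ee_rot: [-1.181, 1.255, -1.254]
wrist_force: [-4.0, -2.7, -0.1]
grip_width: 0.0002
```

Request:
{"op": "arm_command", "data": {"targets": [[0,0,1,0,0,0,0],[0,0,0,0,0,0,0]]}}

```text
time: 20.78
position: [0.4826, 0.1222, 0.038]
ee_rot: [-1.182, 1.256, -1.254]
wrist_force: [-6.0, -2.5, 0.7]
grip_width: 0.0001
```

Request:
{"op": "arm_command", "data": {"targets": [[0,0,1,0,0,0,0],[0,0,0,0,0,0,0]]}}

```text
time: 21.02
position: [0.4828, 0.1221, 0.038]
ee_rot: [-1.184, 1.257, -1.253]
wrist_force: [-7.7, -2.6, 1.5]
grip_width: 0.0001
```

Run:
```python
from fit import *
s=state(); print(s['time'],s['position'],s['wrist_force'],s['grip_width'],loc(s['position']*1000))
c=shot('wrist','w14.png');
```

```text
21.025 [0.48277388 0.12214172 0.03797536] [-7.68007984 -2.58754118  1.51830957] 9.024460886483801e-05 [-17.16464553  34.35398152]
```

View pics/w14.png

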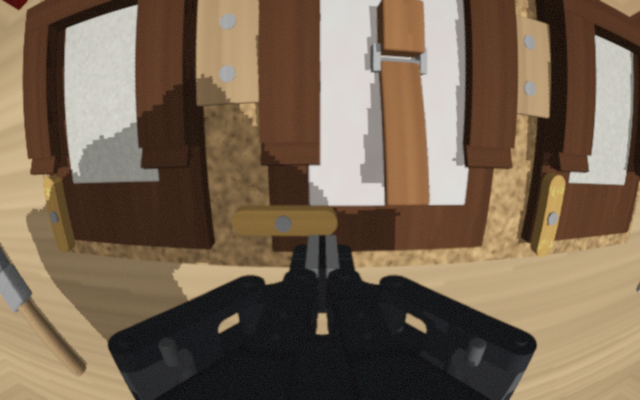

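Request:
{"op": "arm_command", "data": {"targets": [[0,0,-8,0,0,0,0],[0,-20,-8,0,0,0,0],[0,-30,-8,0,0,0,0],[10,-30,0,0,0,0,30],[15,-20,0,0,0,0,30],[10,0,0,0,0,0,30],[0,0,0,0,0,0,30]]}}

```text
time: 21.95
position: [0.4594, 0.0889, 0.1381]
ee_rot: [-1.178, 1.254, -1.255]
wrist_force: [0.3, -0.3, -0.3]
grip_width: 0.0301
```

Run:
```python
from fit import *
s=state(); print(s['time'],s['position'],s['wrist_force'],s['grip_width'],loc(s['position']*1000))
c=shot('wrist','w15.png'); f=c['frame'][:,:,::-1]
cv2.imwrite('pics/w15b.png',cv2.resize(f[20:220,220:440],(660,600),interpolation=cv2.INTER_CUBIC))
for r,b in buttons(c): print(np.round(r[0],1),np.round(r[1],1),round(r[2],1),b,loc(r[0]).round(1))
for th in np.arange(0.1,0.7,.1):
    e=F2+Rr@[75-62*np.cos(th)-3*np.sin(th),0]; z=33+62*np.sin(th)+3*np.cos(th)
    e2=F2+Rr@[8,0]
    print(th.round(1),proj(c,[[e[0]/1e3,e[1]/1e3,z/1e3],[e2[0]/1e3,e2[1]/1e3,.028]],True).round(1).tolist())
```

```text
21.95 [0.4594047  0.08885838 0.13808892] [ 0.26453041 -0.2518634  -0.30646315] 0.030137075700002652 [-38.44926767  -0.29950253]
[501.3 138.4] [53.  14.8] 86.4 (223, 142, 66, 20) [ 0.3 51.8]
[510.8 290.3] [19.1 51. ] 87.5 (94, 132, 20, 54) [  0.5 203.9]
[547.2 437.2] [34.9 49.9] 88.5 (8, 124, 17, 42) [ 27.8 352.7]
[492.5 -14.2] [16.5 51.6] 87.4 (434, 121, 21, 63) [   0.9 -101.2]
0.1 [[320.3, 135.9], [320.4, 140.8]]
0.2 [[320.2, 135.8], [320.4, 140.8]]
0.3 [[320.2, 134.7], [320.4, 140.8]]
0.4 [[320.1, 132.7], [320.4, 140.8]]
0.5 [[320.1, 129.7], [320.4, 140.8]]
0.6 [[320.0, 125.5], [320.4, 140.8]]
```

View pics/w15b.png

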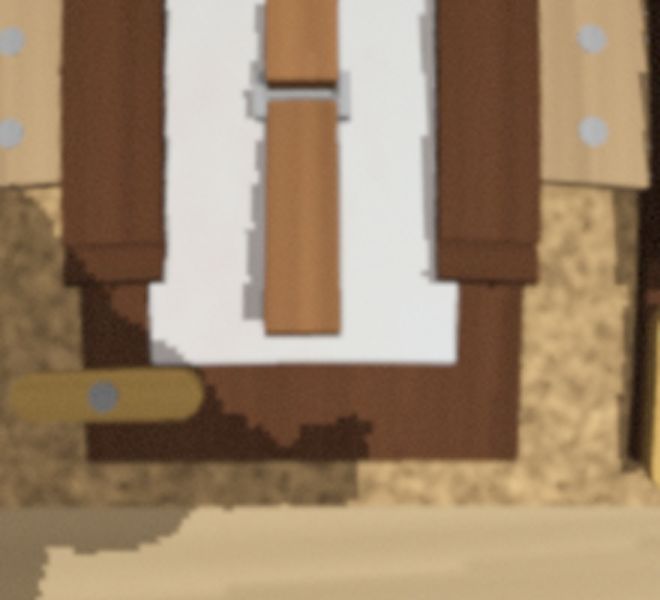

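Request:
{"op": "arm_command", "data": {"targets": [[0,0,17,0,0,0,34],[0,0,17,0,0,0,34],[0,0,17,0,0,0,34],[0,0,17,0,0,0,34],[0,20,0,0,0,0,34],[0,20,0,0,0,0,34],[0,20,0,0,0,0,34],[0,12,0,0,0,0,34],[0,6,0,0,0,0,34],[0,0,0,0,0,0,34]]}}

```text
time: 23.25
position: [0.527, 0.0848, 0.0601]
ee_rot: [-1.18, 1.255, -1.254]
wrist_force: [-0.3, -0.9, -0.5]
grip_width: 0.0341
```

Run:
```python
from fit import *
s=state(); print(s['time'],s['position'],s['wrist_force'],s['grip_width'],loc(s['position']*1000))
c=shot('wrist','w16.png')
c=shot('side','s16.png'); f=c['frame'][:,:,::-1]
cv2.imwrite('pics/s16b.png',cv2.resize(f[180:290,240:380],(764,600),interpolation=cv2.INTER_CUBIC))
```

```text
23.25 [0.52701755 0.08483557 0.06013926] [-0.34694073 -0.93554244 -0.50401073] 0.03411708946928496 [29.28302337 -0.16941044]
```

View pics/w16.png

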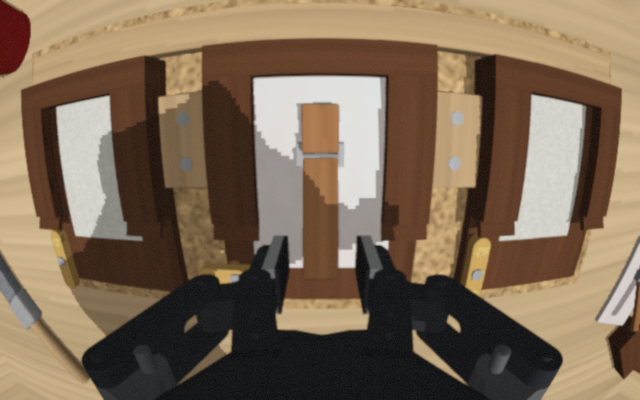

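View pics/s16b.png

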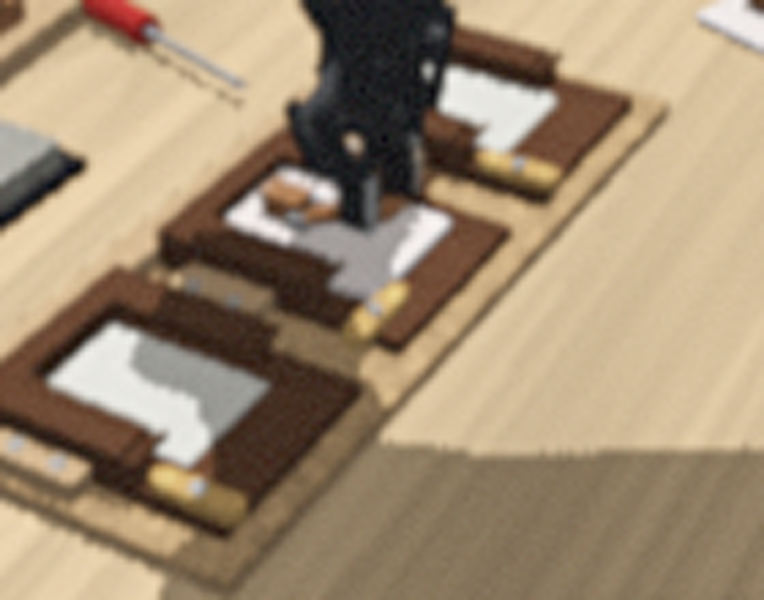

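Request:
{"op": "arm_command", "data": {"targets": [[0,0,0,0,0,0,8],[0,0,0,0,0,0,8],[0,0,0,0,0,0,8],[0,0,0,0,0,0,8],[0,0,0,0,0,0,8]], "force": 20}}

```text
time: 23.98
position: [0.5269, 0.085, 0.0603]
ee_rot: [-1.179, 1.254, -1.254]
wrist_force: [-0.5, 0.7, 2.2]
grip_width: 0.017
```

Run:
```python
from fit import *
s=state(); print(s['time'],s['position'],s['wrist_force'],s['grip_width'],loc(s['position']*1000))
c=shot('wrist','w17.png')
for th in (.3,.35,.4,.45,.5):
    e=F2+Rr@[75-62*np.cos(th)-3*np.sin(th),0]; z=33+62*np.sin(th)+3*np.cos(th)
    print(th,proj(c,[[e[0]/1e3,e[1]/1e3,z/1e3]],True).round(1))
P=[(np.round(50*(np.cos(.45)-np.cos(t)),1),np.round(50*(np.sin(t)-np.sin(.45)),1)) for t in np.linspace(.45,1.1,11)]
print(np.diff(np.array(P),axis=0).round(1).tolist())
```

```text
23.975 [0.52694688 0.08498818 0.06033903] [-0.52361001  0.73156     2.16692763] 0.01700884314793863 [ 2.92031328e+01 -2.14247167e-02]
0.3 [[320.2 281.9]]
0.35 [[320.2 283.5]]
0.4 [[320.2 284.9]]
0.45 [[320.1 285.9]]
0.5 [[320.1 286.7]]
[[1.5, 2.9], [1.7, 2.8], [1.9, 2.6], [2.0, 2.5], [2.2, 2.4], [2.3, 2.3], [2.5, 2.1], [2.7, 1.9], [2.7, 1.7], [2.8, 1.6]]
```

View pics/w17.png

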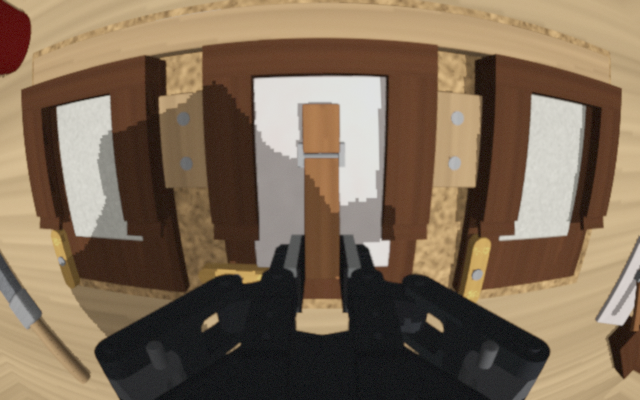

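Request:
{"op": "arm_command", "data": {"targets": [[0,-2.9,1.5,0,0,0,8],[0,-2.8,1.7,0,0,0,8],[0,-2.6,1.9,0,0,0,8],[0,-2.5,2,0,0,0,8],[0,-2.4,2.2,0,0,0,8],[0,0,0,0,0,0,8]]}}

```text
time: 24.78
position: [0.5364, 0.0844, 0.0737]
ee_rot: [-1.179, 1.254, -1.254]
wrist_force: [-2.7, 2.7, 0.6]
grip_width: 0.0164
```

Run:
```python
from fit import *
s=state(); print(s['time'],s['position'],s['wrist_force'],s['grip_width'],loc(s['position']*1000))
c=shot('wrist','w18.png')
c=shot('side','s18.png'); f=c['frame'][:,:,::-1]
cv2.imwrite('pics/s18b.png',cv2.resize(f[180:290,240:380],(764,600),interpolation=cv2.INTER_CUBIC))
```

```text
24.775 [0.5364101  0.08437636 0.07371727] [-2.74420468  2.70214574  0.5917897 ] 0.016422471704286894 [38.68606106 -0.05189796]
```

View pics/w18.png

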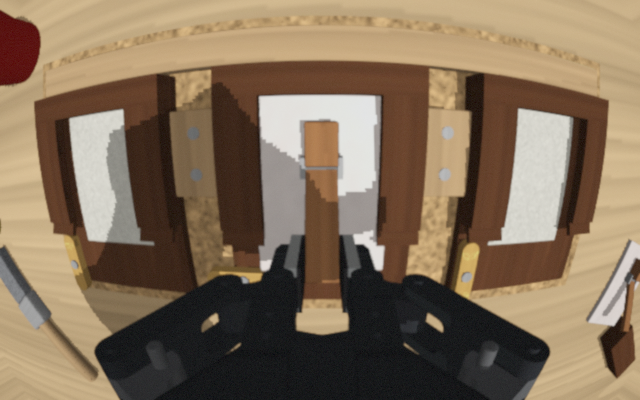

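View pics/s18b.png

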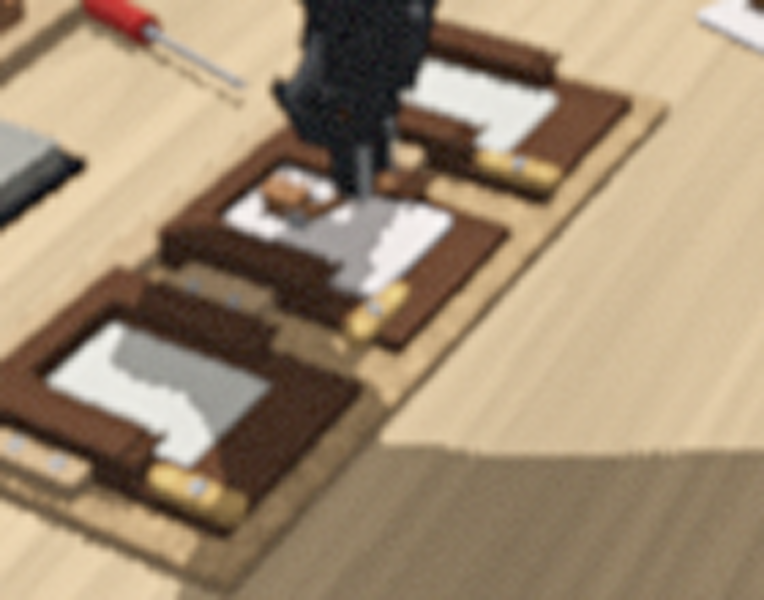

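Request:
{"op": "arm_command", "data": {"targets": [[0,-2.3,2.3,0,0,0,8],[0,-2.1,2.5,0,0,0,8],[0,-1.9,2.7,0,0,0,8],[0,-1.7,2.7,0,0,0,8],[0,0,0,0,0,0,8]]}}

```text
time: 25.5
position: [0.5466, 0.0837, 0.0818]
ee_rot: [-1.179, 1.254, -1.255]
wrist_force: [-4.2, 2.3, 2.9]
grip_width: 0.0167
```

Request:
{"op": "arm_command", "data": {"targets": [[0,-1.6,2.8,0,0,0,8],[0,0,0,0,0,0,8]]}}

```text
time: 25.75
position: [0.5496, 0.0837, 0.0834]
ee_rot: [-1.179, 1.254, -1.254]
wrist_force: [-3.3, 2.6, 3.9]
grip_width: 0.0165
```

Request:
{"op": "arm_command", "data": {"targets": [[0,-1,2,0,0,0,8],[0,0,0,0,0,0,8]]}}

```text
time: 26.0
position: [0.5517, 0.0836, 0.0844]
ee_rot: [-1.179, 1.254, -1.254]
wrist_force: [-4.3, 3.5, 3.5]
grip_width: 0.0163
```

Run:
```python
from fit import *
s=state(); print(s['time'],s['position'],s['wrist_force'],s['grip_width'],loc(s['position']*1000))
c=shot('wrist','w19.png')
c=shot('side','s19.png'); f=c['frame'][:,:,::-1]
cv2.imwrite('pics/s19b.png',cv2.resize(f[180:290,240:380],(764,600),interpolation=cv2.INTER_CUBIC))
```

```text
26.0 [0.55168053 0.08363581 0.08435476] [-4.30592014  3.5124144   3.45344464] 0.016297277077677554 [53.97316198  0.14517361]
```

View pics/w19.png

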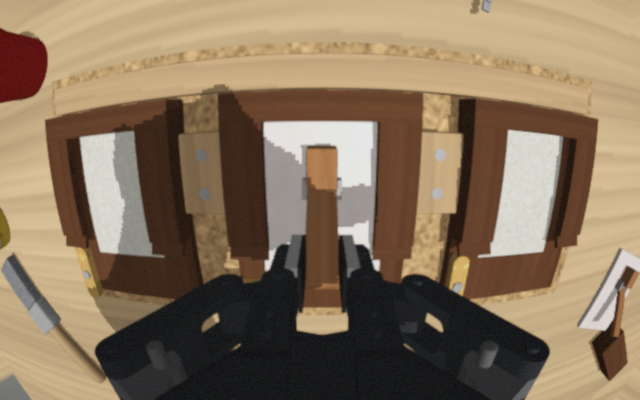

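View pics/s19b.png

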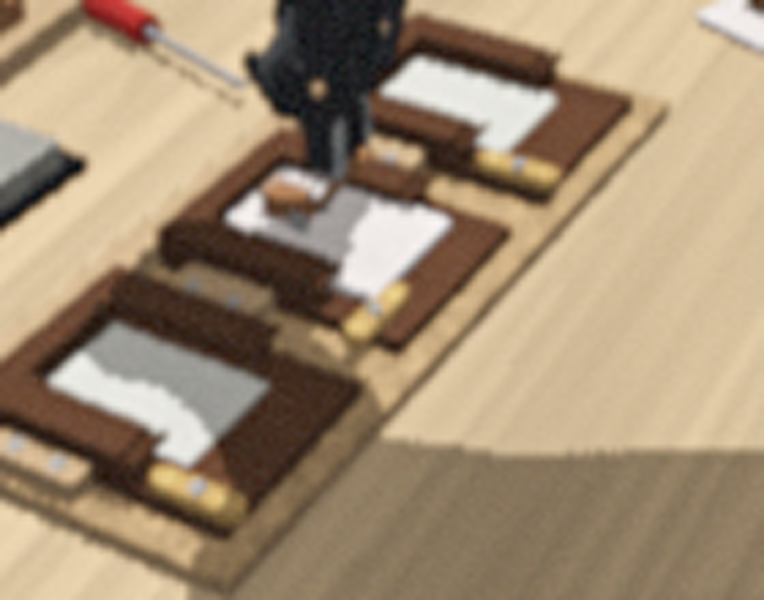

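Request:
{"op": "arm_command", "data": {"targets": [[0,-0.7,2,0,0,0,8],[0,-0.7,2,0,0,0,8],[0,0,0,0,0,0,8]]}}

```text
time: 26.48
position: [0.5549, 0.0833, 0.0857]
ee_rot: [-1.18, 1.255, -1.254]
wrist_force: [-6.0, 3.2, 8.1]
grip_width: 0.0163
```

Request:
{"op": "arm_command", "data": {"targets": [[0,-0.5,2,0,0,0,8],[0,-0.5,2,0,0,0,8],[0,0,0,0,0,0,8]]}}

```text
time: 26.85
position: [0.5592, 0.0832, 0.0869]
ee_rot: [-1.179, 1.254, -1.254]
wrist_force: [-5.1, 3.4, 9.7]
grip_width: 0.0157
```

Run:
```python
from fit import *
s=state(); print(s['time'],s['position'],s['wrist_force'],s['grip_width'],loc(s['position']*1000))
c=shot('side','s20.png'); f=c['frame'][:,:,::-1]
cv2.imwrite('pics/s20b.png',cv2.resize(f[190:250,270:340],(700,600),interpolation=cv2.INTER_CUBIC))
```

```text
26.85 [0.559165   0.08317194 0.08694072] [-5.06998072  3.43096966  9.69348632] 0.015744147432443713 [61.47199361  0.14104619]
```

View pics/s20b.png

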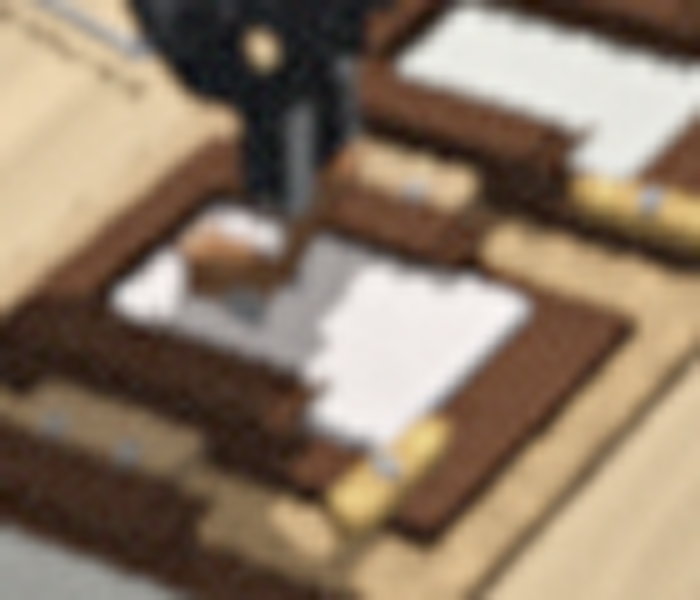

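Request:
{"op": "arm_command", "data": {"targets": [[0,0,0,0,0,0,36],[0,0,0,0,0,0,36],[0,0,0,0,0,0,36],[0,-25,0,0,0,0,36],[0,-35,0,0,0,0,36],[0,-20,-20,0,0,0,36],[0,0,-25,0,0,0,36],[0,0,-25,0,0,0,36],[0,0,-25,0,0,0,36],[0,0,0,0,0,0,36]]}}

```text
time: 28.15
position: [0.4629, 0.0886, 0.1666]
ee_rot: [-1.181, 1.254, -1.254]
wrist_force: [1.1, 0.2, 0.1]
grip_width: 0.0358
```

Run:
```python
from fit import *
s=state(); print(s['time'],s['position'],s['wrist_force'],s['grip_width'],loc(s['position']*1000))
c=shot('wrist','w21.png'); f=c['frame'][:,:,::-1]
cv2.imwrite('pics/w21b.png',cv2.resize(f[20:220,220:440],(660,600),interpolation=cv2.INTER_CUBIC))
d=shot('side','s21.png'); f=d['frame'][:,:,::-1]
cv2.imwrite('pics/s21b.png',cv2.resize(f[190:250,270:340],(700,600),interpolation=cv2.INTER_CUBIC))
for th in (.8,.9,1.,1.05,1.1,1.15):
    Q=[]
    for y in (-9,9):
      for dn in (3,-3):
        e=F2+Rr@[75-62*np.cos(th)-dn*np.sin(th),y]; z=33+62*np.sin(th)+dn*np.cos(th); Q.append([e[0]/1e3,e[1]/1e3,z/1e3])
    print(th,'wrist crop',((proj(c,Q,True)-[220,20]+.5)*3-.5).round(0).tolist(),'side crop',((proj(d,Q)-[270,190]+.5)*10-.5).round(0).tolist())
```

```text
28.15 [0.46294362 0.08859038 0.16657256] [1.14966293 0.16387958 0.12511958] 0.035787648270340755 [-34.90057911  -0.3500251 ]
0.8 wrist crop [[341.0, 296.0], [340.0, 277.0], [263.0, 296.0], [264.0, 277.0]] side crop [[405.0, 191.0], [393.0, 199.0], [372.0, 221.0], [360.0, 229.0]]
0.9 wrist crop [[341.0, 277.0], [341.0, 257.0], [262.0, 277.0], [263.0, 257.0]] side crop [[392.0, 176.0], [379.0, 182.0], [359.0, 206.0], [346.0, 212.0]]
1.0 wrist crop [[342.0, 256.0], [341.0, 234.0], [261.0, 256.0], [262.0, 234.0]] side crop [[378.0, 162.0], [363.0, 166.0], [344.0, 192.0], [330.0, 196.0]]
1.05 wrist crop [[342.0, 244.0], [342.0, 222.0], [261.0, 244.0], [261.0, 222.0]] side crop [[370.0, 155.0], [355.0, 159.0], [337.0, 185.0], [322.0, 189.0]]
1.1 wrist crop [[342.0, 232.0], [342.0, 209.0], [261.0, 232.0], [261.0, 209.0]] side crop [[362.0, 149.0], [347.0, 152.0], [329.0, 179.0], [314.0, 181.0]]
1.15 wrist crop [[343.0, 220.0], [342.0, 196.0], [260.0, 220.0], [261.0, 196.0]] side crop [[354.0, 143.0], [339.0, 145.0], [321.0, 173.0], [305.0, 175.0]]
```

View pics/w21b.png

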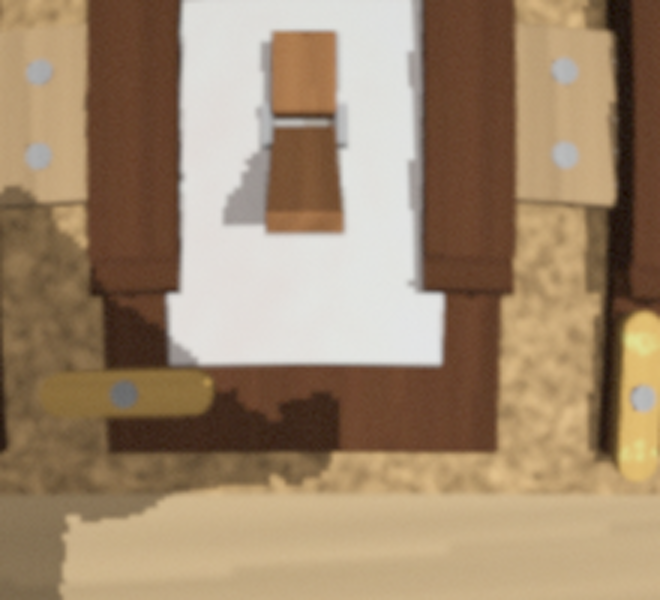

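View pics/s21b.png

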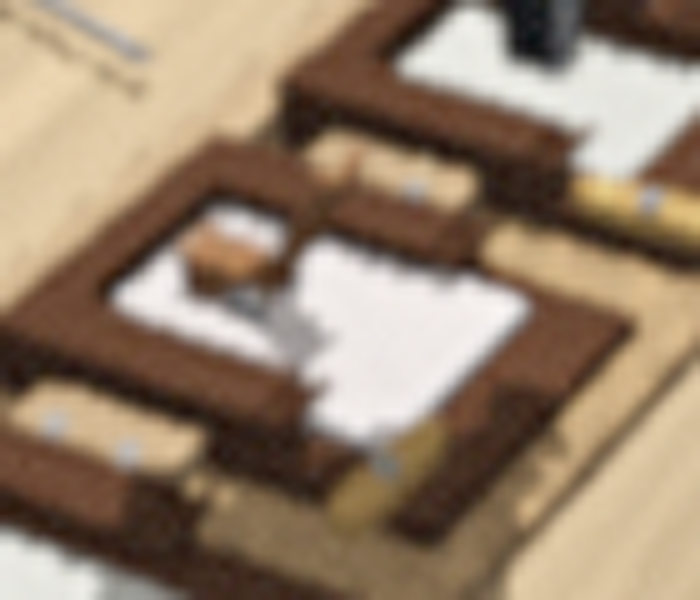

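Request:
{"op": "arm_command", "data": {"targets": [[30,-6,-3.4,0,0,0,40],[30,-6,-3.4,0,0,0,40],[30,-6,-3.4,0,0,0,40],[30,-6,-3.4,0,0,0,40],[30,-6,-3.4,0,0,0,40],[30,-6,-3.4,0,0,0,40],[30,-6,-3.4,0,0,0,40],[30,-6,-3.4,0,0,0,40],[30,-6,-3.4,0,0,0,40],[30,-6,-3.4,0,0,0,40],[30,-6,-3.4,0,0,0,40],[30,-6,-3.4,0,0,0,40],[0,0,0,0,9,0,40],[0,0,0,0,9,0,40],[0,0,0,0,0,0,40],[0,0,0,0,0,0,40]]}}

```text
time: 30.25
position: [0.4019, -0.2684, 0.2385]
ee_rot: [-1.01, 1.478, -1.478]
wrist_force: [0.4, 0.7, -0.0]
grip_width: 0.0401
```

Run:
```python
from fit import *
s=state(); print(s['time'],s['position'],s['joint_pos'].round(2),R.from_rotvec(s['ee_rot']).as_matrix().round(3))
c=shot('wrist','w22.png')
m,o=backs(c)
for r,b in o: print(np.round(r[0],1),np.round(r[1],1),round(r[2],1),b)
```

```text
30.25 [ 0.40192593 -0.26835319  0.23845073] [ 0.36  0.32  0.15  2.15 -0.07  0.68 -1.39] [[-0.364  0.     0.932]
 [-0.932 -0.    -0.364]
 [ 0.    -1.     0.   ]]
[580.8 261.9] [ 69.7 102.2] 87.0 (4, 166, 33, 56)
[564.3 103.4] [ 85.7 116.4] 86.2 (40, 128, 51, 79)
[ 411.5 -281.1] [ 80.7 109.3] 68.6 (294, 112, 70, 91)
[561.5 -61.5] [ 70.6 102.2] 86.9 (105, 77, 60, 86)
```

View pics/w22.png

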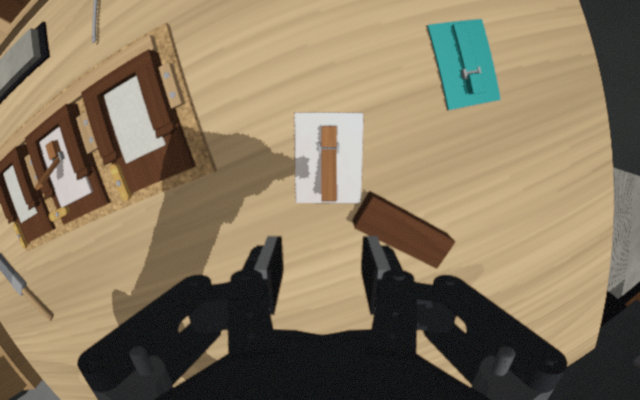

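Request:
{"op": "arm_command", "data": {"targets": [[2,20,10.4,0,0,0,40],[2,20,10.4,0,0,0,40],[2,20,10.4,0,0,0,40],[2.2,20,10.4,0,0,0,40],[0,26,0,0,0,0,40],[0,26,0,0,0,0,40],[0,26,0,0,0,0,40],[0,0,0,0,0,0,40],[0,0,0,0,0,0,40]]}}

```text
time: 31.42
position: [0.4374, -0.2912, 0.0811]
ee_rot: [-1.008, 1.479, -1.48]
wrist_force: [0.4, -0.4, 0.7]
grip_width: 0.04
```

Run:
```python
from fit import *
s=state(); print(s['time'],s['position'])
c=shot('wrist','w23.png')
```

```text
31.425 [ 0.43742058 -0.29124461  0.08105505]
```

View pics/w23.png

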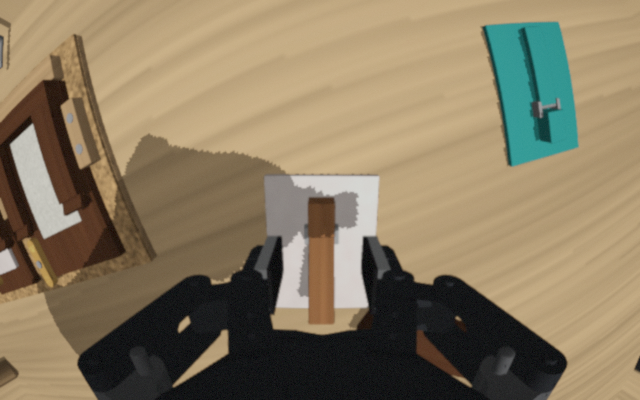

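Request:
{"op": "arm_command", "data": {"targets": [[0,15,0,0,0,0,36],[0,15,0,0,0,0,36],[0,10,0,0,0,0,36],[0,10,0,0,0,0,36],[0,9,0,0,0,0,36],[0,0,0,0,0,0,36],[0,0,0,0,0,0,10],[0,0,0,0,0,0,10],[0,0,0,0,0,0,10],[0,0,0,0,0,0,10],[0,0,0,0,0,0,10]], "force": 60}}

```text
time: 32.85
position: [0.4373, -0.291, 0.0218]
ee_rot: [-1.007, 1.48, -1.481]
wrist_force: [-0.3, 0.4, 6.1]
grip_width: 0.0162
```

Run:
```python
from fit import *
s=state(); print(s['time'],s['position'],s['wrist_force'],s['grip_width'])
# target pre-insert: TCP frame (-8,0) of F3, hover further back
print('F3',F3,'pre',F3+Rr@[-8,0],'cur',loc(s['position']*1000,F3))
```

```text
32.85 [ 0.43731441 -0.29104681  0.02182602] [-0.27647339  0.40027403  6.10311926] 0.016154604160603124
F3 [488.29697348 -67.90841117] pre [480.31202323 -67.41793238] cur [ -37.20606977 -225.84436248]
```

Request:
{"op": "arm_command", "data": {"targets": [[0,-10,0,0,0,0,10],[0,-20,0,0,0,0,10],[0,-25,0,0,0,0,10],[0,-25,0,0,-6,0,10],[0,0,0,0,-6,0,10],[0,0,0,0,-5.8,0,10],[-20,0,2.5,0,0,0,10],[-20,0,2.5,0,0,0,10],[-20,0,2.5,0,0,0,10],[-20,0,2.5,0,0,0,10],[-20,0,2.5,0,0,0,10],[-20,0,2.5,0,0,0,10],[-20,0,2.5,0,0,0,10],[-20,0,2.5,0,0,0,10],[-20,0,2.5,0,0,0,10],[-20,0,2.5,0,0,0,10],[-20,0,2.5,0,0,0,10],[0,0,0,0,0,0,10],[0,0,0,0,0,0,10]], "force": 60}}

```text
time: 35.22
position: [0.4787, -0.0739, 0.1017]
ee_rot: [-1.178, 1.257, -1.257]
wrist_force: [-0.1, -0.8, -0.5]
grip_width: 0.0162
```

Run:
```python
from fit import *
s=state(); print(s['time'],s['position'],s['wrist_force'],s['grip_width'],loc(s['position']*1000,F3),R.from_rotvec(s['ee_rot']).as_matrix().round(3))
c=shot('wrist','w24.png'); f=c['frame'][:,:,::-1]
cv2.imwrite('pics/w24b.png',cv2.resize(f[0:200,190:450],(780,600),interpolation=cv2.INTER_CUBIC))
cv2.imwrite('pics/w24c.png',cv2.resize(f[150:290,190:450],(780,420),interpolation=cv2.INTER_CUBIC))
for r,b in buttons(c): print(np.round(r[0],1),np.round(r[1],1),round(r[2],1),b,loc(r[0],F3).round(1))
```

```text
35.225 [ 0.4787061  -0.0738539   0.10170934] [-0.06975301 -0.78865965 -0.5095224 ] 0.01621971838035089 [-9.20831667 -6.52232061] [[-0.065  0.     0.998]
 [-0.998 -0.    -0.065]
 [ 0.    -1.     0.   ]]
[502.4 136. ] [59.3 16.3] 85.0 (58, 190, 44, 19) [  1.5 204.4]
[505.3 278. ] [16.8 49.9] 60.2 (0, 181, 8, 41) [ -4.2 346.3]
[492.6 -16.1] [16.  52.1] 87.2 (225, 163, 23, 72) [ 1.1 52. ]
```

View pics/w24.png

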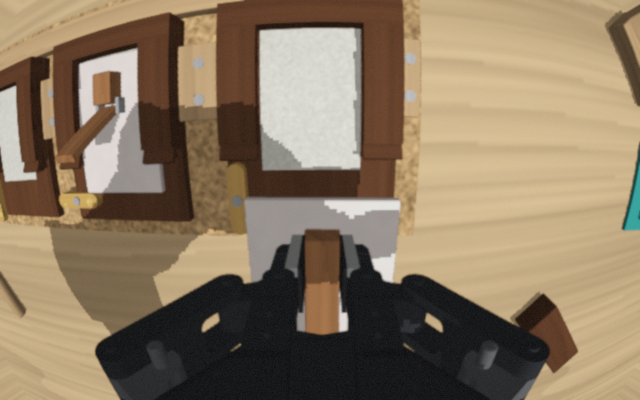

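View pics/w24b.png

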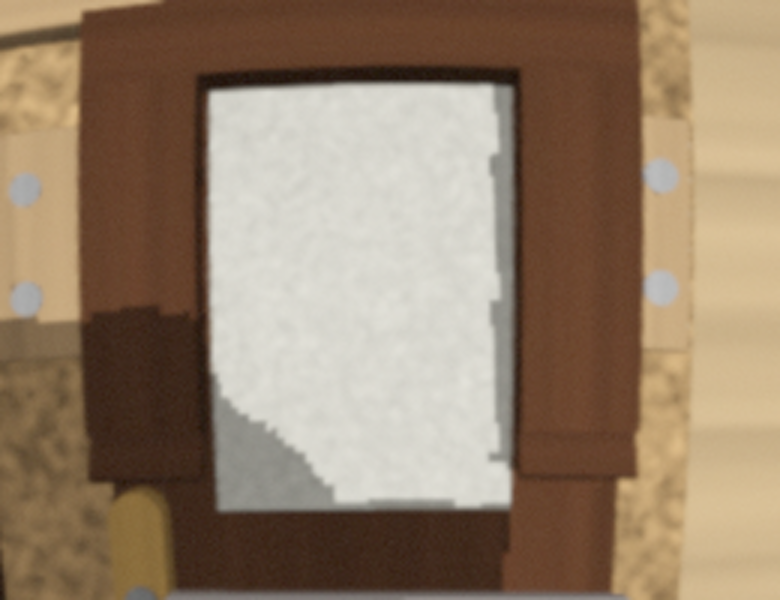

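View pics/w24c.png

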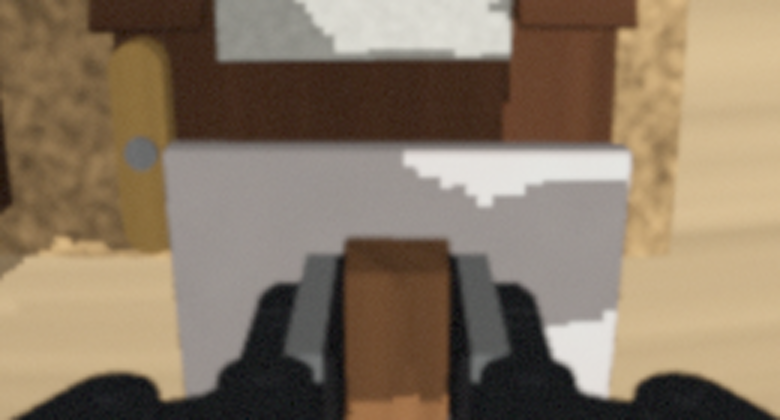

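Run:
```python
from fit import *
c=camera('wrist')
P=lambda x,y:(190+(x+.5)/3-.5,(y+.5)/3-.5)
Q=lambda x,y:(190+(x+.5)/3-.5,150+(y+.5)/3-.5)
for p,fr in [((90,480),(30,60)),((637,477),(30,-60)),((81,12),(136,60)),((198,75),(118,34)),((520,70),(118,-34)),((202,480),(30,34)),((516,477),(30,-34))]:
    print(fr,loc(onz(c,*P(*p),.039,True)*1000,F3).round(1))
print((0,52),loc(onz(c,*Q(140,153),.031,True)*1000,F3).round(1))
s=state();z=s['position'][2]-.0212+.006
for p in [(166,145),(631,148),(184,388),(612,388)]: print(loc(onz(c,*Q(*p),z,True)*1000,F3).round(1))
print(loc(s['position']*1000,F3),s['position'])
```

```text
(30, 60) [31.2 59.1]
(30, -60) [ 30.9 -59.4]
(136, 60) [135.6  59.6]
(118, 34) [117.7  33.2]
(118, -34) [117.5 -33.6]
(30, 34) [30.5 33.7]
(30, -34) [ 30.6 -33. ]
(0, 52) [ 0.7 52. ]
[18.9 30.8]
[ 18.1 -46.9]
[-28.1  31.9]
[-28.5 -47.5]
[-9.24591793 -6.83763043] [ 0.47864924 -0.07416631  0.10159916]
```

Request:
{"op": "arm_command", "data": {"targets": [[-4,0,0,0,-0.3,0,10],[-4,0,0,0,0,0,10],[0,15,0,0,0,0,10],[0,15,0,0,0,0,10],[0,12,0,0,0,0,10],[0,8,0,0,0,0,10],[0,5,0,0,0,0,10],[0,1.5,0,0,0,0,10],[0,0,0,0,0,0,10],[0,0,0,0,0,0,10]]}}

```text
time: 36.58
position: [0.4796, -0.0652, 0.0453]
ee_rot: [-1.18, 1.253, -1.253]
wrist_force: [0.1, -0.3, -1.5]
grip_width: 0.0164
```

Run:
```python
from fit import *
s=state(); print(s['time'],s['position'],s['wrist_force'],s['grip_width'],loc(s['position']*1000,F3))
c=shot('wrist','w25.png'); f=c['frame'][:,:,::-1]
cv2.imwrite('pics/w25b.png',cv2.resize(f[100:320,180:460],(763,600),interpolation=cv2.INTER_CUBIC))
```

```text
36.575 [ 0.47955572 -0.06524409  0.04528304] [ 0.13877311 -0.25850369 -1.47575764] 0.016435397994376755 [-8.88816222  2.12338586]
```

View pics/w25b.png

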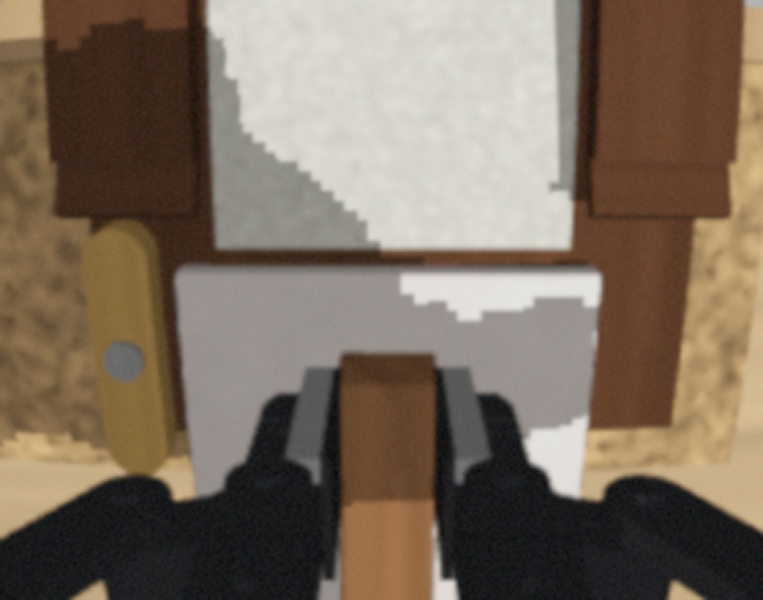

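Request:
{"op": "arm_command", "data": {"targets": [[1,0.5,0,0,0,0,10],[0.2,0,5,0,0,0,10],[0,0,5,0,0,0,10],[0,0,6,0,0,0,10],[0,0,6,0,0,0,10],[0,0,6,0,0,0,10],[0,0,6,0,0,0,10],[0,0,0,0,0,0,10]]}}

```text
time: 37.62
position: [0.5138, -0.0684, 0.0444]
ee_rot: [-1.18, 1.253, -1.253]
wrist_force: [-0.1, -0.7, -1.6]
grip_width: 0.0164
```

Run:
```python
from fit import *
s=state(); print(s['time'],s['position'],s['wrist_force'],s['grip_width'],loc(s['position']*1000,F3))
c=shot('wrist','w26.png'); f=c['frame'][:,:,::-1]
cv2.imwrite('pics/w26b.png',cv2.resize(f[100:320,180:460],(763,600),interpolation=cv2.INTER_CUBIC))
```

```text
37.625 [ 0.51379451 -0.06844501  0.04442979] [-0.08797731 -0.73103931 -1.61559093] 0.016437112270628537 [25.48246752  1.02765642]
```

View pics/w26b.png

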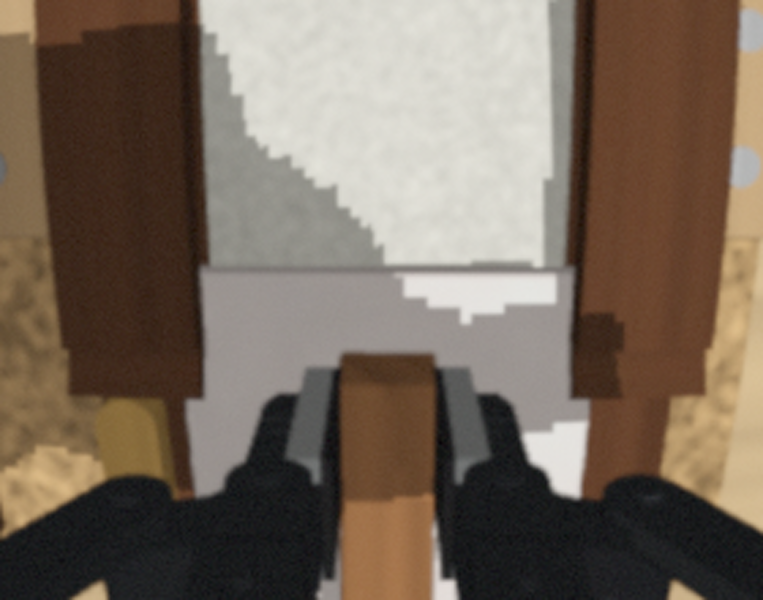

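Entered cleanly under both lips; continue home.

Request:
{"op": "arm_command", "data": {"targets": [[0,0,8,0,0,0,10],[0,0,8,0,0,0,10],[0,0,8,0,0,0,10],[0,0,8,0,0,0,10],[0,0,8,0,0,0,10],[0,0,8,0,0,0,10],[0,0,8,0,0,0,10],[0,0,6,0,0,0,10],[0,0,0,0,0,0,10],[0,0,0,0,0,0,10]]}}

```text
time: 38.92
position: [0.5747, -0.0722, 0.0444]
ee_rot: [-1.181, 1.254, -1.253]
wrist_force: [0.6, 0.0, -1.3]
grip_width: 0.0162
```

Request:
{"op": "arm_command", "data": {"targets": [[0,0,1.5,0,0,0,10],[0,0,1.5,0,0,0,10],[0,0,0,0,0,0,10]]}}

```text
time: 39.3
position: [0.5783, -0.0723, 0.0445]
ee_rot: [-1.18, 1.253, -1.253]
wrist_force: [0.1, -0.4, -0.3]
grip_width: 0.016
```

Request:
{"op": "arm_command", "data": {"targets": [[0,0,1,0,0,0,10],[0,0,0,0,0,0,10]]}}

```text
time: 39.55
position: [0.5792, -0.0724, 0.0445]
ee_rot: [-1.18, 1.253, -1.253]
wrist_force: [-1.0, 0.3, -0.3]
grip_width: 0.0161
```

Request:
{"op": "arm_command", "data": {"targets": [[0,0,1,0,0,0,10],[0,0,0,0,0,0,10]]}}

```text
time: 39.8
position: [0.5801, -0.0725, 0.0444]
ee_rot: [-1.181, 1.253, -1.253]
wrist_force: [-1.0, -0.1, -1.9]
grip_width: 0.0164
```

Request:
{"op": "arm_command", "data": {"targets": [[0,0.5,1,0,0,0,10],[0,0,0,0,0,0,10]]}}

```text
time: 40.05
position: [0.5802, -0.0724, 0.0439]
ee_rot: [-1.182, 1.254, -1.252]
wrist_force: [-4.6, -0.4, 1.7]
grip_width: 0.0161
```

Request:
{"op": "arm_command", "data": {"targets": [[0,0.5,1,0,0,0,10],[0,0,1,0,0,0,10],[0,0,0,0,0,0,10]]}}

```text
time: 40.42
position: [0.5803, -0.0725, 0.0438]
ee_rot: [-1.184, 1.257, -1.25]
wrist_force: [-10.7, 1.9, 14.2]
grip_width: 0.0164
```

Run:
```python
from fit import *
s=state(); print(s['time'],s['position'],s['wrist_force'],s['grip_width'],loc(s['position']*1000,F3))
```

```text
40.425 [ 0.58025456 -0.07249929  0.04382696] [-10.71150048   1.92005133  14.24004854] 0.016351782146981207 [92.06606002  1.05566276]
```

Request:
{"op": "arm_command", "data": {"targets": [[0,-0.5,-2,0,0,0,10],[0,0,0,0,0,0,30],[0,0,0,0,0,0,30],[0,-8,0,0,0,0,30],[0,-30,0,0,0,0,30],[0,-40,0,0,0,0,30],[-10,-20,-25,0,0,0,0],[-10,0,-25,0,0,0,0],[-10,0,-25,0,0,0,0],[-10,0,-25,0,0,0,0],[-10,0,-25,0,0,0,0],[-10,0,-25,0,0,0,0],[0,0,0,0,0,0,0],[0,0,0,0,0,0,0]]}}

```text
time: 42.18
position: [0.4361, -0.0037, 0.1424]
ee_rot: [-1.179, 1.252, -1.254]
wrist_force: [0.1, -0.4, 0.4]
grip_width: 0.0002
```

Run:
```python
from fit import *
s=state(); print(s['time'],s['position'],s['wrist_force'],s['grip_width'],loc(s['position']*1000,F3))
c=shot('wrist','w27.png')
for r,b in buttons(c): print(np.round(r[0],1),np.round(r[1],1),round(r[2],1),b,loc(r[0],F3).round(1))
t=F3+Rr@[8,0]; print(proj(c,[[t[0]/1e3,t[1]/1e3,.028]],True))
```

```text
42.175 [ 0.43610652 -0.00368832  0.14240939] [ 0.078522   -0.44687046  0.43103569] 0.00017410766059133652 [-56.02959309  60.89948731]
[501. 137.] [54.2 14.3] 84.6 (130, 126, 52, 18) [1.000e-01 2.053e+02]
[509.9 288. ] [20.4 51.1] 86.3 (40, 124, 15, 47) [-2.000e-01  3.566e+02]
[491.4 -15. ] [15.  53.1] 88.4 (321, 95, 21, 68) [-0.2 53. ]
[[397.24014898 119.89292807]]
```

View pics/w27.png

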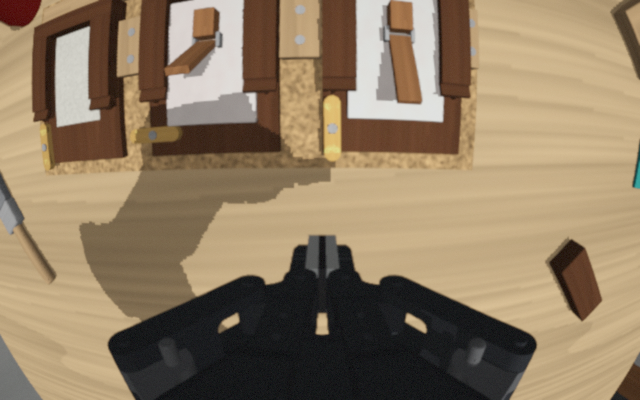

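Request:
{"op": "arm_command", "data": {"targets": [[-11,20,11,0,0,0,0],[0,20,11,0,0,0,0],[0,20,11,0,0,0,0],[0,20,0,0,0,0,0],[0,12,0,0,0,0,0],[0,8,0,0,0,0,0],[0,4,0,0,0,0,0],[0,0,0,0,0,0,0],[5,0,0,0,0,0,0],[5,0,0,0,0,0,0],[5,0,0,0,0,0,0],[5,0,0,0,0,0,0],[5,0,0,0,0,0,0],[5,0,0,0,0,0,0],[5,0,0,0,0,0,0],[2,0,0,0,0,0,0],[0,0,0,0,0,0,0]]}}

```text
time: 44.35
position: [0.4663, -0.032, 0.038]
ee_rot: [-1.18, 1.254, -1.254]
wrist_force: [-0.2, -0.9, -0.2]
grip_width: -0.0002
```

Run:
```python
from fit import *
s=state(); print(s['time'],s['position'],s['wrist_force'],s['grip_width'],loc(s['position']*1000,F3))
c=shot('wrist','w28.png')
```

```text
44.35 [ 0.46634007 -0.03202308  0.03796028] [-0.23978749 -0.93514182 -0.2157119 ] -0.00018375194270272806 [-24.11572268  34.47165004]
```

View pics/w28.png

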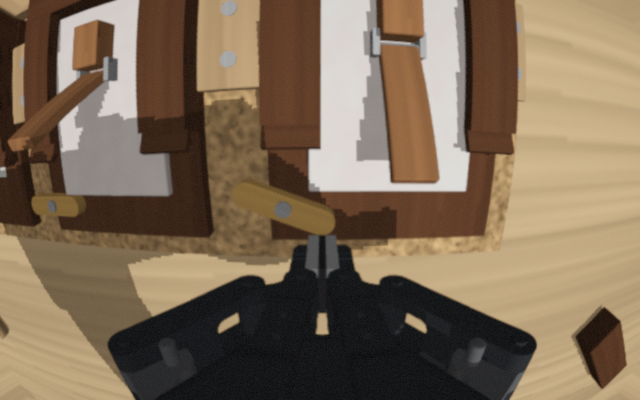

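Request:
{"op": "arm_command", "data": {"targets": [[0,0,3,0,0,0,0],[0,0,3,0,0,0,0],[0,0,1,0,0,0,0],[0,0,0,0,0,0,0]]}}

```text
time: 44.9
position: [0.4731, -0.0321, 0.0378]
ee_rot: [-1.181, 1.254, -1.253]
wrist_force: [-3.0, -2.5, -0.1]
grip_width: -0.0004
```

Request:
{"op": "arm_command", "data": {"targets": [[0,0,1,0,0,0,0],[0,0,1,0,0,0,0],[0,0,0,0,0,0,0]]}}

```text
time: 45.28
position: [0.4733, -0.0322, 0.0378]
ee_rot: [-1.183, 1.256, -1.251]
wrist_force: [-6.8, -3.1, 1.8]
grip_width: -0.0002
```

Run:
```python
from fit import *
s=state(); print(s['time'],s['position'],s['wrist_force'],s['grip_width'],loc(s['position']*1000,F3))
c=shot('wrist','w29.png')
```

```text
45.275 [ 0.47328851 -0.03218392  0.03777443] [-6.83234582 -3.0692328   1.8213467 ] -0.0001609372626071879 [-17.1704897  34.7371201]
```

View pics/w29.png

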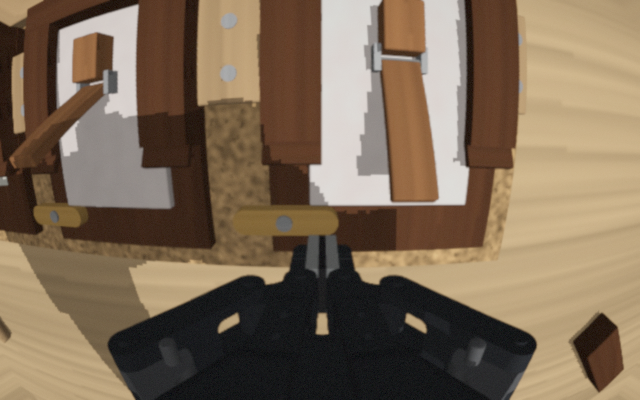

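Button 3 is across (230–338, row 221, level). Now the leg.

Request:
{"op": "arm_command", "data": {"targets": [[0,0,-8,0,0,0,0],[0,-20,-8,0,0,0,0],[0,-30,-8,0,0,0,0],[10,-30,0,0,0,0,30],[15,-20,0,0,0,0,30],[10,0,0,0,0,0,30],[0,0,0,0,0,0,30]]}}

```text
time: 46.2
position: [0.4496, -0.066, 0.1377]
ee_rot: [-1.179, 1.253, -1.254]
wrist_force: [0.6, -0.7, -0.3]
grip_width: 0.0305
```

Run:
```python
from fit import *
s=state(); print(s['time'],s['position'],s['wrist_force'],s['grip_width'],loc(s['position']*1000,F3))
c=shot('wrist','w30.png'); f=c['frame'][:,:,::-1]
cv2.imwrite('pics/w30b.png',cv2.resize(f[20:220,220:440],(660,600),interpolation=cv2.INTER_CUBIC))
for r,b in buttons(c): print(np.round(r[0],1),np.round(r[1],1),round(r[2],1),b,loc(r[0],F3).round(1))
for th in np.arange(0.2,0.9,.1):
    e=F3+Rr@[75-62*np.cos(th)-3*np.sin(th),0]; z=33+62*np.sin(th)+3*np.cos(th)
    e2=F3+Rr@[8,0]
    print(th.round(1),((proj(c,[[e[0]/1e3,e[1]/1e3,z/1e3],[e2[0]/1e3,e2[1]/1e3,.028]],True)-[220,20]+.5)*3-.5).round(1).tolist())
```

```text
46.2 [ 0.44958678 -0.06596174  0.13770401] [ 0.55770441 -0.69553925 -0.26742351] 0.030455524192335597 [-38.75671776  -0.43030555]
[501.3 136.6] [56.7 15.3] 82.9 (82, 150, 43, 17) [  0.5 204.9]
[510.7 286.7] [22.3 51.8] 88.1 (12, 144, 14, 44) [  0.6 355.4]
[492.  -15.7] [52.9 16.1] 85.3 (222, 141, 66, 21) [ 0.5 52.4]
0.2 [[301.7, 347.2], [302.1, 362.2]]
0.3 [[301.6, 344.0], [302.1, 362.2]]
0.4 [[301.4, 337.8], [302.1, 362.2]]
0.5 [[301.3, 328.6], [302.1, 362.2]]
0.6 [[301.1, 316.2], [302.1, 362.2]]
0.7 [[301.0, 300.5], [302.1, 362.2]]
0.8 [[300.9, 281.5], [302.1, 362.2]]
```

View pics/w30b.png

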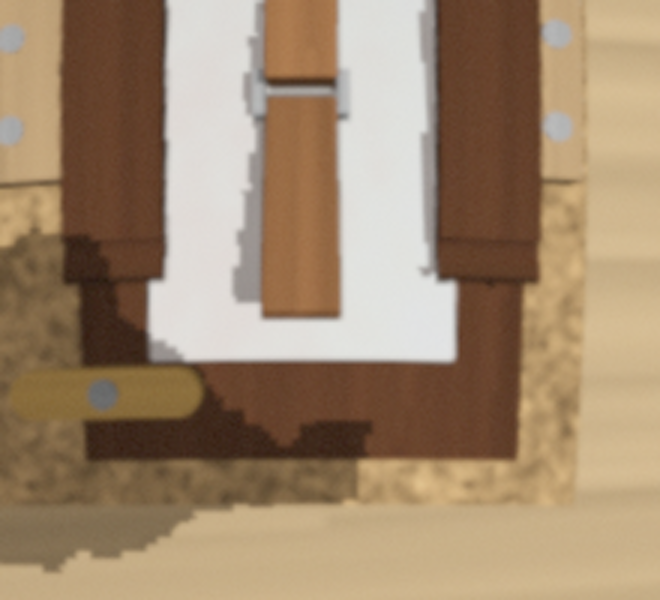

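Request:
{"op": "arm_command", "data": {"targets": [[0,0,18,0,0,0,34],[0,0,18,0,0,0,34],[0,0,18,0,0,0,34],[0,0,18.5,0,0,0,34],[0,20,0,0,0,0,34],[0,20,0,0,0,0,34],[0,18,0,0,0,0,34],[0,10,0,0,0,0,34],[0,4,0,0,0,0,34],[0,0,0,0,0,0,34]]}}

```text
time: 47.5
position: [0.5217, -0.0698, 0.0658]
ee_rot: [-1.181, 1.253, -1.253]
wrist_force: [0.1, -0.2, 0.1]
grip_width: 0.0339
```

Run:
```python
from fit import *
s=state(); print(s['time'],s['position'],s['wrist_force'],s['grip_width'],loc(s['position']*1000,F3))
c=shot('wrist','w31.png')
P=np.array([(50*(np.cos(.6)-np.cos(t)),50*(np.sin(t)-np.sin(.6))) for t in np.linspace(.6,1.1,9)])
print(np.diff(P,axis=0).round(1).tolist())
```

```text
47.5 [ 0.5216695  -0.06980549  0.06581748] [ 0.07569411 -0.15717446  0.05654394] 0.033872246921576456 [33.42605526  0.15255658]
[[1.8, 2.5], [2.0, 2.4], [2.1, 2.3], [2.3, 2.1], [2.4, 2.0], [2.5, 1.8], [2.6, 1.7], [2.7, 1.5]]
```

View pics/w31.png

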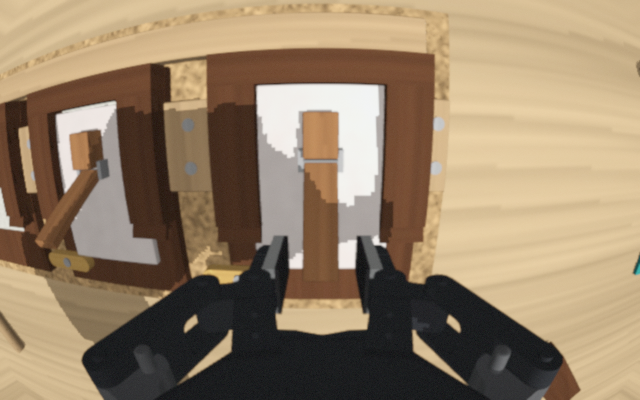

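Request:
{"op": "arm_command", "data": {"targets": [[0,0,0,0,0,0,8],[0,0,0,0,0,0,8],[0,0,0,0,0,0,8],[0,0,0,0,0,0,8],[0,-2.5,1.8,0,0,0,8],[0,-2.4,2,0,0,0,8],[0,-2.3,2.1,0,0,0,8],[0,-2.1,2.3,0,0,0,8],[0,-2,2.4,0,0,0,8],[0,-1.8,2.5,0,0,0,8],[0,-1.7,2.6,0,0,0,8],[0,-1.5,2.7,0,0,0,8],[0,0,0,0,0,0,8]], "force": 20}}

```text
time: 49.18
position: [0.5408, -0.0712, 0.0825]
ee_rot: [-1.179, 1.252, -1.254]
wrist_force: [-2.4, 0.7, -1.0]
grip_width: 0.0166
```

Request:
{"op": "arm_command", "data": {"targets": [[0,-1,2,0,0,0,8],[0,-0.7,2,0,0,0,8],[0,0,0,0,0,0,8]]}}

```text
time: 49.55
position: [0.5444, -0.0714, 0.0841]
ee_rot: [-1.18, 1.253, -1.254]
wrist_force: [-3.1, 2.0, 1.5]
grip_width: 0.0167
```

Request:
{"op": "arm_command", "data": {"targets": [[0,-0.6,2,0,0,0,8],[0,-0.5,2,0,0,0,8],[0,0,0,0,0,0,8]]}}

```text
time: 49.92
position: [0.5483, -0.0714, 0.0852]
ee_rot: [-1.18, 1.253, -1.253]
wrist_force: [-4.1, 2.5, 4.4]
grip_width: 0.0166
```

Run:
```python
from fit import *
s=state(); print(s['time'],s['position'],s['wrist_force'],s['grip_width'],loc(s['position']*1000,F3))
c=shot('wrist','w32.png')
```

```text
49.925 [ 0.54829188 -0.07135959  0.08522389] [-4.08714299  2.4577806   4.3978345 ] 0.016560097259238866 [60.09363306  0.23359284]
```

View pics/w32.png

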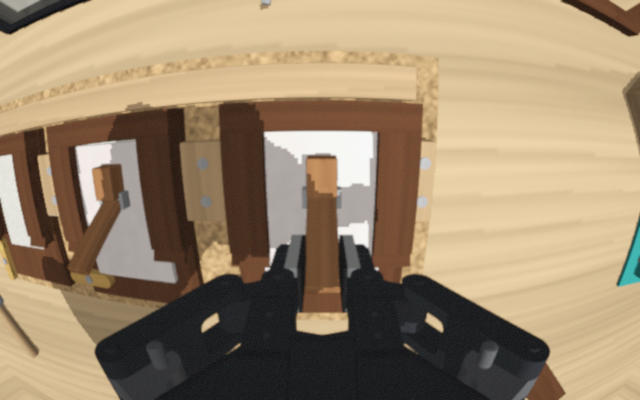

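Request:
{"op": "arm_command", "data": {"targets": [[0,-0.4,2,0,0,0,8],[0,-0.3,2,0,0,0,8],[0,0,0,0,0,0,8]]}}

```text
time: 50.35
position: [0.5506, -0.0714, 0.0856]
ee_rot: [-1.182, 1.256, -1.251]
wrist_force: [-7.2, 3.8, 7.1]
grip_width: 0.0169
```

Request:
{"op": "arm_command", "data": {"targets": [[0,0,0,0,0,0,36],[0,0,0,0,0,0,36],[0,0,0,0,0,0,36],[0,-25,0,0,0,0,36],[0,-35,0,0,0,0,36],[0,-20,-20,0,0,0,36],[0,0,-25,0,0,0,36],[0,0,-25,0,0,0,36],[0,0,-25,0,0,0,36],[0,0,0,0,0,0,36]]}}

```text
time: 51.6
position: [0.4558, -0.0662, 0.166]
ee_rot: [-1.181, 1.254, -1.253]
wrist_force: [0.6, -0.6, 0.6]
grip_width: 0.0358
```

```bash
cat > legchk.py <<'E'
from fit import *
import sys
F=F3 if sys.argv[1]=='3' else F2
s=state(); print(s['time'],s['position'],s['wrist_force'],s['grip_width'],loc(s['position']*1000,F))
c=shot('wrist',sys.argv[2]+'.png'); f=c['frame'][:,:,::-1]
cv2.imwrite('pics/'+sys.argv[2]+'b.png',cv2.resize(f[20:220,220:440],(660,600),interpolation=cv2.INTER_CUBIC))
for r,b in buttons(c): print(np.round(r[0],1),np.round(r[1],1),round(r[2],1),b,loc(r[0],F).round(1))
for th in (.9,1.,1.05,1.1,1.15):
    Q=[]
    for y in (-9,9):
      for dn in (3,-3):
        e=F+Rr@[75-62*np.cos(th)-dn*np.sin(th),y]; z=33+62*np.sin(th)+dn*np.cos(th); Q.append([e[0]/1e3,e[1]/1e3,z/1e3])
    print(th,'wrist crop',((proj(c,Q,True)-[220,20]+.5)*3-.5).round(0).tolist())
e2=F+Rr@[8,0]
print('tail',((proj(c,[[e2[0]/1e3,e2[1]/1e3,.028]],True)-[220,20]+.5)*3-.5).round(1))
E
python3 legchk.py 3 w33
```

```text
51.6 [ 0.4558236  -0.06619413  0.1659748 ] [ 0.63755478 -0.574301    0.5633948 ] 0.03577835366875014 [-32.51738276  -0.2798804 ]
[501.8 137.4] [57.2 14.4] 85.9 (99, 152, 42, 15) [  0.9 205.7]
[510.2 287.3] [21.  51.4] 88.3 (29, 146, 14, 41) [1.000e-01 3.558e+02]
[492.7 -15.7] [53.2 15.1] 88.2 (232, 145, 60, 18) [ 1.2 52.4]
0.9 wrist crop [[342.0, 287.0], [341.0, 267.0], [262.0, 287.0], [263.0, 267.0]]
1.0 wrist crop [[342.0, 266.0], [342.0, 244.0], [262.0, 266.0], [262.0, 244.0]]
1.05 wrist crop [[343.0, 255.0], [342.0, 232.0], [261.0, 255.0], [262.0, 232.0]]
1.1 wrist crop [[343.0, 243.0], [343.0, 219.0], [261.0, 243.0], [262.0, 219.0]]
1.15 wrist crop [[343.0, 230.0], [343.0, 206.0], [261.0, 230.0], [261.0, 206.0]]
tail [[303. 373.]]
```

View pics/w33b.png

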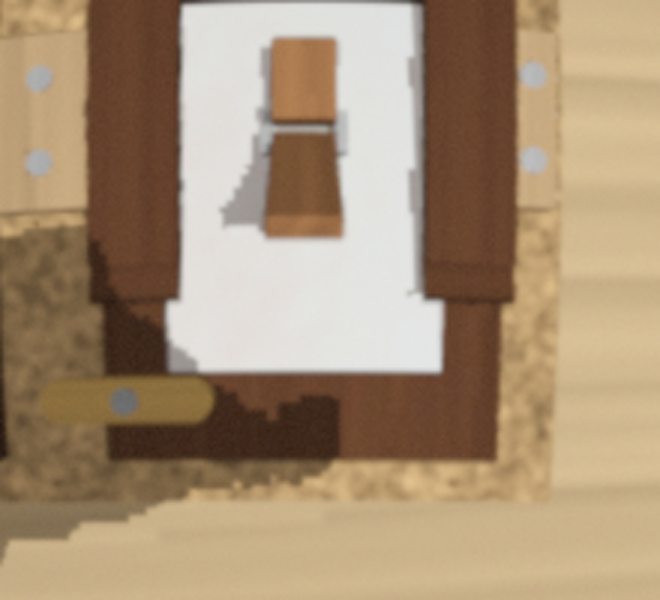

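Request:
{"op": "arm_command", "data": {"targets": [[0,-20,0,0,0,0,36],[0,-30,0,0,0,0,36],[20,-30,0,0,0,0,36],[30,-20,0,0,0,0,36],[30,0,0,0,0,0,36],[30,0,0,0,0,0,36],[30,0,0,0,0,0,36],[30,0,0,0,0,0,36],[0,0,0,0,0,0,36],[0,0,0,0,0,0,36]]}}

```text
time: 52.9
position: [0.4477, -0.2355, 0.2657]
ee_rot: [-1.18, 1.253, -1.253]
wrist_force: [-0.9, 0.1, -0.0]
grip_width: 0.036
```

Run:
```python
from fit import *
print(state()['time'])
shot('wrist','w34.png'); shot('scene','sc34.png'); c=shot('side','s34.png')
f=c['frame'][:,:,::-1]; cv2.imwrite('pics/s34b.png',cv2.resize(f[140:290,210:450],(800,500),interpolation=cv2.INTER_CUBIC))
```

```text
52.9
```

View pics/w34.png

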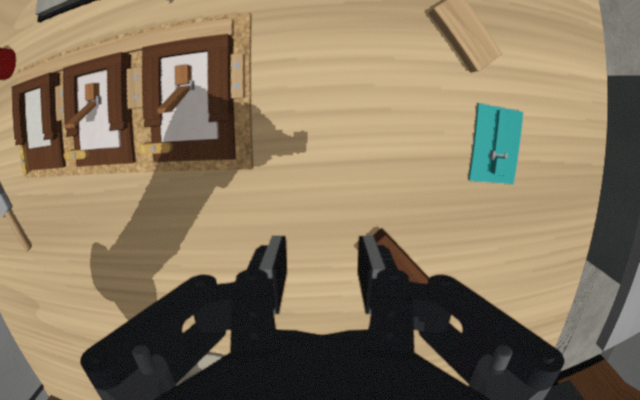

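View pics/sc34.png

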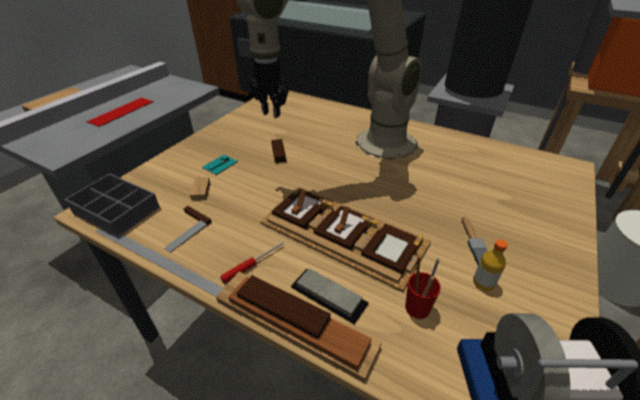

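View pics/s34b.png

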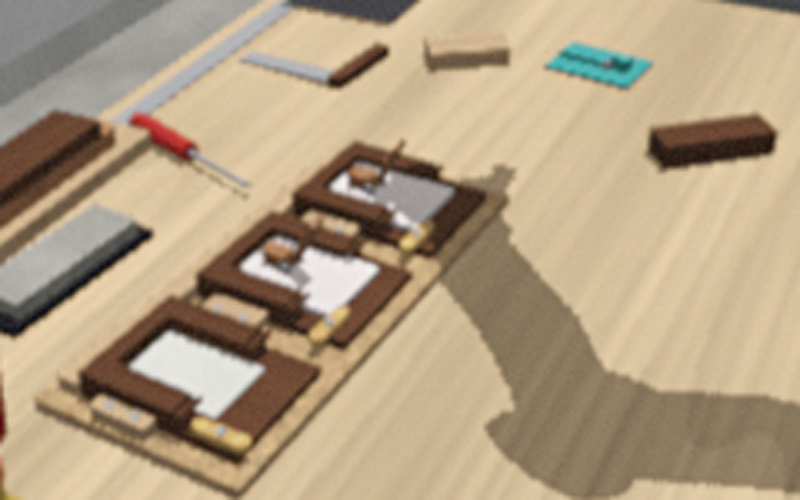

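```bash
python3 -c "
from workcell import sign_off; print(sign_off())"
```

```text
the job is handed in; nothing more can be done
None
```

The job is done and handed in at about 53 s of the 210 s allowed. I found only two white backs on the bench. One is locked in frame 2 and the other in frame 3; frame 1 stays empty.

- **Backs:** both were slid in until they hit the end rail, with about 10 N of push at the end. Contact came at the same depth in each frame, and in the pictures each back's tail edge lies where a back that is fully home should.
- **Buttons:** both were pushed round to their stops (about 7 N) and look level across the open ends. The image fit for frame 3's button varied by about 1.5° either side of straight across. I put that down to measurement noise and did not nudge it.
- **Legs:** both were swung out until the force rose and the fingers began to slip on them. Read from the image afterwards, they stood at about 1.10 rad (frame 2) and about 1.12 rad (frame 3), against the stop at 1.1 rad.
- **Everything else:** the last views from all three cameras show no other white back. The dark offcut, the turquoise look-alike and the other bystanders look to be where they started. The gripper was clear of everything at hand-in. I noticed no knocked back and no loss of grip.

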